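# Lay a breakfast tray with a boiled egg

## Task

Lay the breakfast tray, as seen from its front (the long side nearest the robot, by the lemon, so that the hand slots are left and right): stand the egg cup in the middle of the small plate and then set the boiled egg in it, blunt end down; stand the green-capped spice jar in the tray's back left corner and the honey jar to the right of it, straight behind the plate and midway between the plate and the back rim; and lay the teaspoon flat beside the plate, midway between the plate and the tray's right side, its length straight front to back with the bowl towards the back. Leave the lemon in front of the tray where it lies, and do not drop the egg on the worktop.

Things in the scene. Friction and masses are not known exactly. Their poses are not given: they have to be found in the camera images.
- tray: Fixed wooden serving tray, inside 230 mm deep (x) by 270 mm wide (y), walls 9 mm. Floor top 10 mm, front and back rims 28 mm, left and right sides (hand slots) 44 mm above its origin (centre of its underside, on the worktop). x axis to the tray's back, y axis to its left. It stands turned about 35 to 55 deg clockwise; its front is the long side facing the robot most nearly.
- plate: Fixed small round blue plate, 104 mm across and 12 mm high, standing on the tray's floor near its front: at x -40 mm, y +12 mm of the tray's frame. Flat middle 60 mm across, its top 4 mm above the plate's origin; the rim slopes up to 12 mm. Origin: centre of its underside, on the tray floor (10 mm above the worktop). Axes parallel to the tray's.
- egg_cup: Loose white china egg cup, round, 48 mm high, 49 mm across the rim, foot 41 mm, narrow waist 33 mm across at 11 mm height; widens from 45 mm across at 24 mm height to the rim; 110 g. The mouth is 39 mm wide and 24 mm deep. Origin: centre of the foot's underside, z up.
- egg: Loose boiled brown egg, 44 mm thick, 58 mm long, 60 g, standing blunt end down. Origin: bottom of the blunt end, z to the pointed end; thickest 26 mm above the origin. In the egg holder its thickest part is 14 mm above the ring's rim (44 mm above the worktop); in the egg cup about 14 mm above the cup's rim (origin 36 mm above the cup's).
- egg_holder: Fixed black lift-out egg holder of the egg cooker: three open rings in a clover, 100 mm across, 45 mm each, rims 30 mm above the worktop. The egg stands in one of them, 27 mm from the holder's centre along the holder's x axis. Origin: centre of the underside.
- honey_jar: Loose honey jar with a red screw lid, 58 mm (its x) by 62 mm (its y), 86 mm high; lid 56 mm across, from 75 mm height to the top; 360 g. Origin: centre of the underside, z up.
- spice_jar: Loose glass spice jar with a green screw cap, round, 46 mm across, 106 mm high; cap 45 mm across, from 85 mm height to the top; 110 g. Origin: centre of the underside, z up.
- teaspoon: Loose steel teaspoon lying on its back, 137 mm long (x axis), 28 mm wide at the bowl; the arched handle is 9 mm wide at the middle, where its top is 13 mm high; 20 g. Origin: middle of its length, on the surface. x axis to the bowl. Between tray and jars stands a toaster (200 mm high, front from about x 0.50, y 0.16 to x 0.66, y -0.08): carry things round in front of that.
- lemon: Loose yellow lemon, 71 mm long (x), 53 mm wide, 51 mm high, on the worktop in front of the tray. A bystander: leave it. Origin: centre of the underside.
Things that resemble listed ones, but are neither listed nor needed, are in the scene too. Leave any turquoise look-alike of the egg_cup alone.

How it is judged:
By the outcome, as a careful person would: the job done as asked, in the order asked, and still so for the second after the job is handed in, with the robot touching nothing.
It also fails if it takes over 134 s, if anything falls off the work surface, if the arm or the gripper's body presses on something with over 40 N, if the wrist force passes 120 N, or if a joint passes its speed limit or range.

## Robot

A 6-joint arm with a two-finger parallel gripper is mounted at the origin on the work surface; the furniture and walls round the work are solid. World frame = base frame: x ahead of the robot, y to its left, z up, the work surface at z = 0. Lengths are in mm, angles in rad, forces in N, time in s.
With the tool pointing down it reaches from about 275 to 1000 mm from the base axis. Payload 8.4 kg.
Tool frame: the origin (TCP) lies midway between the tips of the shut fingers; the grasp point (between the pads) lies 19 mm behind it; z points along the fingers, y is the line along which they close (so a half turn about z gives the same grasp; the last joint's range is limited). The gripper opens to 85 mm and grips with 20 to 120 N. Pads are 22 mm wide; open, the fingers measure 114 mm over their backs; the gripper's body (76 mm by 85 mm) begins 54 mm behind the grasp point. The pads swing forward as they close: fully open they stand 13 mm farther back than shut.
Start: joints at [-0.78, 0.353, 1.633, -0, 1.155, -0.002], TCP at [445.201, -438.662, 231.281] pointing down, gripper open.
Joint ranges: [-2.63, 2.63], [-0.92, 2.1], [0.06, 2.66], [-1.3, 4.44], [0, 2.69], [-3.02, 3.02]. Speed limits (rad/s): [2.22, 2.22, 2.79, 3.14, 3.14, 3.14].

## Interface

Orientations are given as [roll, pitch, yaw] about the fixed x, y, z axes, in that order (R = Rz(yaw) Ry(pitch) Rx(roll)).
In Python, from rig import telemetry, optics, r gives the robot as it stands.
- The arm moves only by the tool play_rows, never from a script. Its arguments are lists of equal length, an entry for each row: "dp": the shift along the tool's x, y, z in units of 40 mm (1.0 is 40 mm), a list of three; "rot": the turn, a rotation vector about the tool's x, y, z in units of 6 degrees (1.0 is 6 degrees), a list of three. In form: {"dp": [[tx, ty, tz], ...], "rot": [[ax, ay, az], ...]}. A call has 1 to 5 rows; each row is the pose to reach, as a shift and turn from the pose commanded when the call began, along the tool's axes at that moment; what a row does not reach only later rows make up. A row lasts 1/12 s, in which the tool goes at most 41.7 mm and 7.16 degrees, less where a joint would pass 70% of its speed; a pose out of reach is approached as far as the arm can. A call with a gripper value outside its range is refused whole. "fingers" is the opening, from 0 (shut) to 1 (fully open), set as the call begins (left out, the last holds). The fingers move at their own pace and stop on an object; "grip_force" is the grip in N (left out, the last holds). Time passes only in rows, so rows that repeat a pose let the fingers close. It gives the time, the measured TCP pose, the force, the opening and the grip force at its end, in the units of the state.
- telemetry.sense(): the state, without advancing time (a new reading comes with each control period).
- optics.grab_frame(name): name is "side" or "top" or "wrist"; returns a dict with "color" (400x640x3 uint8, red, green, blue), "mtx" (3x3 intrinsics, pixels), "R" (3x3) and "t" (3): a world point X has camera coordinates R X + t; the wrist camera has in their place "mount" (4x4, takes a point from camera to tool coordinates, whose origin is the TCP and whose axes are the flange's). Camera axes: x right, y down, z forward; pixel columns grow to the right and rows downward; lengths in mm; the calibration is good to about 2 mm. A picture is of the moment at which its call begins: read the wrist's pose just before it. There is no depth.
- r.sign_off(): hands the job in; it is judged then, once.
The state is a dict: "clock": time; "qpos": joint angles; "qvel": joint speeds; "joint_efforts": joint torques, N m; "eef_pos": TCP position; "tcp_rot": TCP orientation; "contact_force": force on the tool from outside, world axes, zero at the start; "wrist_torque": the same for the moment, N m; "opening": opening from 0.0 (shut) to 1.0 (fully open); "grasp_force": force on a finger pad.
Only numpy, scipy, OpenCV 4.12 (cv2) and the standard library are available. Lean on these libraries where they do the work, as an engineer would, in place of code of your own. Each camera call takes 0.05 s, during which the arm holds its last target. There are 200 camera calls.

## Working session

There is one attempt and no reset: what is moved stays moved. The work goes in short steps, Python scripts to look and compute and a tool call to move; the robot and the scene stay as the last step left them, time stands still between calls to the robot, and variables do not carry over. Pictures are saved under pics/ and viewed, at most 14 in all, crops included, and the job is handed in when it is done.

Besides the shell and the picture viewer there is one more tool, called after ">>>" as name(argument=value, ...) on one line, values as JSON. play_rows: Moves the arm, as the interface text tells. Its arguments: {"type":"object","properties":{"dp":{"type":"array"},"rot":{"type":"array"},"fingers":{"type":"number"},"grip_force":{"type":"number"}},"required":["dp","rot"]}

```bash
ls; mkdir -p pics
python3 - <<'E'
from rig import telemetry, optics, r
import cv2,pickle
s=telemetry.sense();print(s)
for n in("top","side"):
    f=optics.grab_frame(n);cv2.imwrite(f"pics/{n}0.png",f["color"][...,::-1]);pickle.dump(f,open(f"{n}.pkl","wb"));print(n,f["mtx"],f["R"],f["t"])
f=optics.grab_frame("wrist");print(f["mtx"],f["mount"])
E
```

```text
pics
{'clock': 0.0, 'qpos': array([-7.80378368e-01,  3.53665246e-01,  1.63420423e+00, -1.14299328e-05,
        1.15519357e+00, -2.41901670e-03]), 'qvel': array([ 0.0001281 ,  0.00035615, -0.00037896,  0.00112536, -0.00230432,
       -0.00122513]), 'joint_efforts': array([ 1.74744706e-03, -6.05242682e+01, -3.42068338e+01,  1.56607935e-04,
        9.26556182e-03, -3.12979023e-05]), 'eef_pos': array([ 444.83882562, -438.28938621,  230.52101926]), 'tcp_rot': array([-3.14012225e+00,  6.89322719e-06,  7.92841603e-01]), 'contact_force': array([-0.43894616, -0.42240091,  0.192086  ]), 'wrist_torque': array([ 0.03676274, -0.01935523,  0.00767024]), 'grasp_force': 0.0, 'opening': 1.0016052688537187}
top [[457.11867946   0.         316.75593015]
 [  0.         457.11867946 195.14638173]
 [  0.           0.           1.        ]] [[ 0.02732615 -0.99940046 -0.02126029]
 [-0.99632345 -0.02550214 -0.08178763]
 [ 0.08119641  0.02341707 -0.99642299]] [  35.38297205  427.97723437 1030.39490585]
side [[457.85814255   0.         314.17778956]
 [  0.         457.85814255 198.01819437]
 [  0.           0.           1.        ]] [[ 0.48562746 -0.87394268  0.0197527 ]
 [-0.50584637 -0.29937091 -0.80900958]
 [ 0.71294139  0.38288543 -0.58746347]] [-197.53311374  267.16758628  850.35441893]
[[331.33075163   0.         325.72086596]
 [  0.         331.33075163 195.57763012]
 [  0.           0.           1.        ]] [[ 3.66861340e-04 -9.53170230e-01 -3.02434088e-01  7.72156263e+01]
 [ 9.99999919e-01  4.00046980e-04 -4.77841726e-05  2.06568305e-01]
 [ 1.66534294e-04 -3.02434046e-01  9.53170300e-01 -1.42094476e+02]
 [ 0.00000000e+00  0.00000000e+00  0.00000000e+00  1.00000000e+00]]
```

View pics/top0.png

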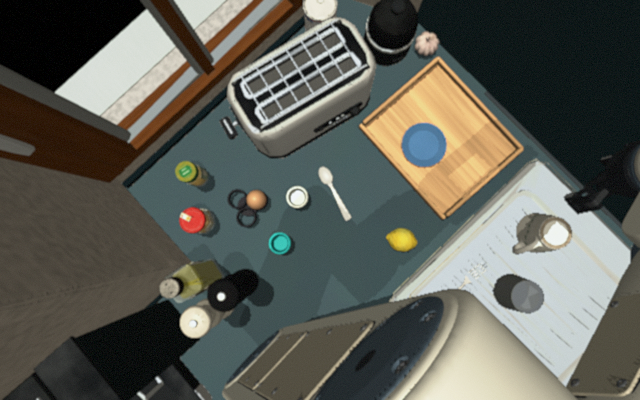

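View pics/side0.png

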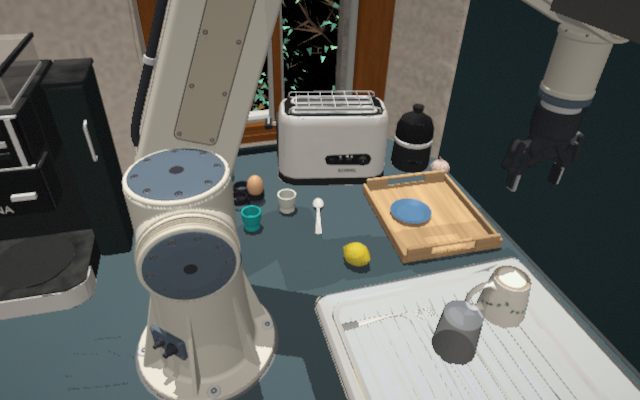

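Run:
```python
import cv2
a=cv2.imread("pics/top0.png")
c=a[150:260,165:365];cv2.imwrite("pics/c1.png",cv2.resize(c,None,fx=4,fy=4,interpolation=cv2.INTER_CUBIC))
c=a[50:260,350:530];cv2.imwrite("pics/c2.png",cv2.resize(c,None,fx=2.8,fy=2.8,interpolation=cv2.INTER_CUBIC))
```

```text
(no output)
```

View pics/c1.png

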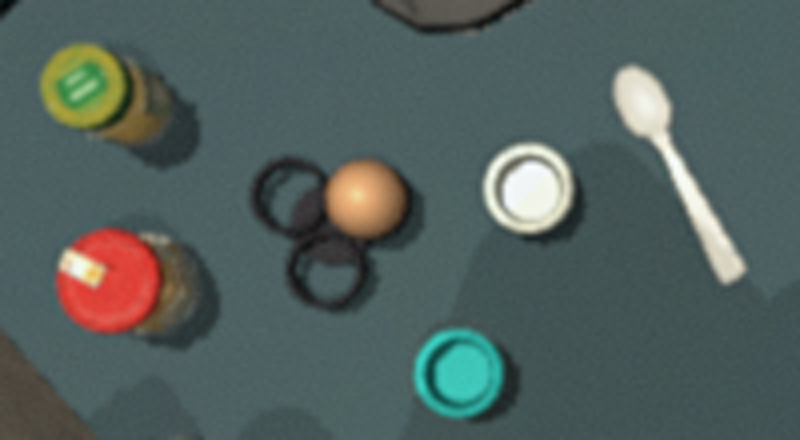

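View pics/c2.png

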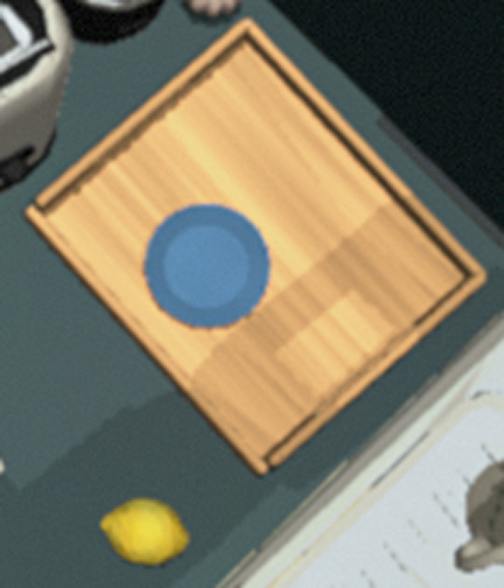

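```bash
cat > h.py <<'E'
import numpy as np,pickle
from scipy.optimize import least_squares
def ray(f,u,v,z,R=None,t=None):
    R=f["R"] if R is None else R;t=f["t"] if t is None else t
    c=-R.T@t;d=R.T@np.linalg.inv(f["mtx"])@[u,v,1];return c+d*(z-c[2])/d[2]
def proj(f,X):
    p=(f["R"]@np.atleast_2d(X).T).T+f["t"];p=p@f["mtx"].T;return p[:,:2]/p[:,2:]
def wrist(f,s):
    """world->cam R,t for a wrist frame taken at state s"""
    from scipy.spatial.transform import Rotation as Ro
    T=np.eye(4);T[:3,:3]=Ro.from_euler("xyz",s["tcp_rot"]).as_matrix();T[:3,3]=s["eef_pos"]
    M=np.linalg.inv(T@f["mount"]);return M[:3,:3],M[:3,3]
def T2(p,x,y): # tray->world
    c,s=np.cos(p[2]),np.sin(p[2]);return np.array([p[0]+c*x-s*y,p[1]+s*x+c*y])
def move(x,y,z,yaw,s=None):
    """units from present pose to TCP target: dp in tool axes, turn about tool z"""
    from rig import telemetry
    from scipy.spatial.transform import Rotation as Ro
    s=s or telemetry.sense();R=Ro.from_euler("xyz",s["tcp_rot"]).as_matrix()
    d=R.T@(np.array([x,y,z])-s["eef_pos"])/40
    dy=(yaw-s["tcp_rot"][2]+np.pi/2)%np.pi-np.pi/2
    print("dp",d.round(2),"rotz",round(-np.degrees(dy)/6,2),"pos",s["eef_pos"].round(1),"yaw",round(s["tcp_rot"][2],3),"t",round(s["clock"],1),"op",round(s["opening"],2),"gf",round(s["grasp_force"],1))
E
python3 - <<'E'
from h import *
f=pickle.load(open("top.pkl","rb"))
c1=lambda u,v:(165+(u+.5)/4-.5,150+(v+.5)/4-.5)
c2=lambda u,v:(350+(u+.5)/2.8-.5,50+(v+.5)/2.8-.5)
for n,(u,v,z) in dict(spice=(84,86,106),honey=(109,280,86),egg=(365,199,44),cup=(529,188,48),turq=(458,373,48),tip=(626,66,5),end=(736,280,5),ringA=(290,196,30),ringB=(328,269,30)).items(): print(n,ray(f,*c1(u,v),z).round(1))
print("plate",ray(f,*c2(208,265),22).round(1),"lemon",ray(f,*c2(146,531),25).round(1))
px=np.array([c2(*p) for p in((26,211),(248,20),(486,275),(262,473))])
L=[(-124,144),(124,144),(124,-144),(-124,-144)]
for z in(28,44):
    W=[ray(f,*p,z)[:2] for p in px]
    r=least_squares(lambda p:np.ravel([T2(p,*l)-w for l,w in zip(L,W)]),[600,-200,-.8]);p=r.x
    print(z,p.round(3),np.degrees(p[2]),r.fun.round(1),"plate",T2(p,-40,12))
    for n,q in dict(spice=(87,107),honey=(63.5,12),spoon=(-40,-87)).items():print(n,T2(p,*q).round(1))
    print([T2(p,*l).round() for l in L])
E
```

```text
spice [463.7 324.3 106. ]
honey [361.8 311.7  86. ]
egg [411.8 182.2  44. ]
cup [420.   90.2  48. ]
turq [316.4 126.3  48. ]
tip [496.1  38.7   5. ]
end [373.2 -28.1   5. ]
ringA [413.3 227.2  30. ]
ringB [372.5 203.9  30. ]
plate [ 549.8 -196.1   22. ] lemon [ 331.5 -147.7   25. ]
28 [ 567.626 -232.604   -0.827] -47.37483661501373 [-0.4  2.2  3.  -0.3  0.1 -2.4 -2.7  0.5] plate [ 549.36766181 -195.04602627]
spice [ 705.3 -224.2]
honey [ 619.5 -271.2]
spoon [ 476.5 -262.1]
[array([590., -44.]), array([ 758., -226.]), array([ 546., -421.]), array([ 378., -239.])]
44 [ 564.133 -228.664   -0.827] -47.37483931487604 [-0.   5.   5.9 -0.2 -0.3 -5.3 -5.6  0.4] plate [ 545.8744013  -191.10579731]
spice [ 701.8 -220.2]
honey [ 616.  -267.3]
spoon [ 473.  -258.1]
[array([586., -40.]), array([ 754., -222.]), array([ 542., -417.]), array([ 374., -235.])]
```

Run:
```python
from h import *
f=pickle.load(open("top.pkl","rb"));g=pickle.load(open("side.pkl","rb"))
for u,v in((125,185),(150,213),(165,233),(190,262)):print("wall",ray(f,u,v,0).round())
for z in(0,50,120):print("pot top-view",z,ray(f,392,28 if z>0 else 55,z).round(),"side base",ray(g,412,168,0).round(),"garlic",ray(f,427,43,20).round())
print("side: cup",ray(g,287,193,48).round(),"plate",ray(g,411,210,22).round(),"egg",ray(g,255,186,44).round())
for z in(100,120,150,180):print(z,proj(g,[775,-120,z]).round())
for z in(44,130,220):print("honey axis in top img",z,proj(f,[362,312,z]).round())
from h import move
move(420,90,130,np.radians(175))
```

```text
wall [441. 500.   0.]
wall [376. 437.   0.]
wall [331. 399.   0.]
wall [265. 337.   0.]
pot top-view 0 [ 768. -123.    0.] side base [ 778. -125.    0.] garlic [ 791. -202.   20.]
pot top-view 50 [ 811. -115.   50.] side base [ 778. -125.    0.] garlic [ 791. -202.   20.]
pot top-view 120 [ 779. -106.  120.] side base [ 778. -125.    0.] garlic [ 791. -202.   20.]
side: cup [424.  89.  48.] plate [ 551. -199.   22.] egg [413. 180.  44.]
100 [[415. 138.]]
120 [[416. 132.]]
150 [[418. 122.]]
180 [[419. 112.]]
honey axis in top img 44 [[197. 220.]]
honey axis in top img 130 [[185. 219.]]
honey axis in top img 220 [[171. 217.]]
dp [ 8.97 -9.71  2.53] rotz 8.4 pos [ 444.9 -438.4  230.7] yaw 0.793 t 0.1 op 1.0 gf 0.0
```

>>> play_rows(dp=[[0, 0, 0], [0, 0, 0], [0, 0, 0], [0, 0, 0], [0, 0, 0]], rot=[[0, 0, -1.18], [0, 0, -2.36], [0, 0, -3.54], [0, 0, -4.72], [0, 0, -5.9]], fingers=1, grip_force=40)

```text
clock: 0.57
eef_pos: [445.0, -438.5, 231.0]
tcp_rot: [-3.141, -0.0, 1.417]
contact_force: [-0.2, -0.3, 0.1]
opening: 0.999
grasp_force: 0.0
```

>>> play_rows(dp=[[0, 0, 0], [0, 0, 0], [0, 0, 0], [0, 0, 0], [0, 0, 0]], rot=[[0, 0, -1.18], [0, 0, -2.36], [0, 0, -3.54], [0, 0, -4.72], [0, 0, -5.9]])

```text
clock: 0.98
eef_pos: [445.0, -438.5, 230.9]
tcp_rot: [-3.141, -0.001, 2.035]
contact_force: [0.7, 0.4, 0.4]
opening: 0.999
grasp_force: 0.0
```

>>> play_rows(dp=[[0, 0, 0], [0, 0, 0], [0, 0, 0], [0, 0, 0], [0, 0, 0]], rot=[[0, 0, -1.18], [0, 0, -2.36], [0, 0, -3.54], [0, 0, -4.72], [0, 0, -5.9]])

```text
clock: 1.4
eef_pos: [445.0, -438.5, 231.0]
tcp_rot: [3.141, -0.001, 2.652]
contact_force: [0.2, 0.2, -0.1]
opening: 1.002
grasp_force: 0.0
```

>>> play_rows(dp=[[0, 0, 0], [0, 0, 0], [0, 0, 0], [0, 0, 0], [0, 0, 0]], rot=[[0, 0, -1.18], [0, 0, -2.36], [0, 0, -3.54], [0, 0, -4.72], [0, 0, -5.9]])

```text
clock: 1.82
eef_pos: [445.1, -438.5, 231.0]
tcp_rot: [3.141, -0.0, -3.013]
contact_force: [-0.2, 0.4, 1.5]
opening: 1.005
grasp_force: 0.0
```

>>> play_rows(dp=[[-0.07, 0.8, 0.1], [-0.14, 1.7, 0.3], [-0.22, 2.6, 0.5], [-0.3, 3.5, 0.7], [-0.36, 4.4, 0.84]], rot=[[0, 0, 0], [0, 0, 0], [0, 0, 0], [0, 0, 0], [0, 0, 0]])

```text
clock: 2.23
eef_pos: [437.2, -260.5, 196.8]
tcp_rot: [3.141, -0.001, -3.02]
contact_force: [1.3, -0.2, -0.2]
opening: 0.999
grasp_force: 0.0
```

>>> play_rows(dp=[[-0.07, 0.88, 0.1], [-0.14, 1.76, 0.3], [-0.22, 2.64, 0.5], [-0.3, 3.52, 0.7], [-0.36, 4.4, 0.84]], rot=[[0, 0, 0], [0, 0, 0], [0, 0, 0], [0, 0, 0], [0, 0, 0]])

```text
clock: 2.65
eef_pos: [430.1, -84.2, 163.5]
tcp_rot: [3.141, -0.0, -3.019]
contact_force: [1.7, 0.5, 0.1]
opening: 1.0
grasp_force: 0.0
```

>>> play_rows(dp=[[-0.07, 0.9, 0.1], [-0.14, 1.8, 0.3], [-0.22, 2.7, 0.5], [-0.3, 3.6, 0.7], [-0.36, 4.4, 0.84]], rot=[[0, 0, -1.17], [0, 0, -2.34], [0, 0, -3.51], [0, 0, -4.7], [0, 0, -5.87]])

```text
clock: 3.07
eef_pos: [422.9, 92.6, 130.0]
tcp_rot: [3.141, -0.0, -2.398]
contact_force: [0.6, 0.1, -0.3]
opening: 1.001
grasp_force: 0.0
```

Run:
```python
from rig import telemetry, optics, r
from h import *
import cv2
s=telemetry.sense();f=optics.grab_frame("wrist");pickle.dump((f,s),open("w1.pkl","wb"));cv2.imwrite("pics/w1.png",f["color"][...,::-1]);print(s["qpos"])
R,t=wrist(f,s);f["R"],f["t"]=R,t
print(proj(f,[[420,90,48],[412,182,44],[435,5,5]]).round())
move(420,90,12,np.radians(222.6))
```

```text
[ 2.12014033e-01  1.94734024e-01  2.12283954e+00  1.85142405e-04
  8.24206732e-01 -2.10253926e+00]
[[326. 199.]
 [420. 267.]
 [234. 126.]]
dp [ 0.16 -0.08  2.93] rotz 0.09 pos [422.6  96.3 129.4] yaw -2.388 t 3.1 op 1.0 gf 0.0
```

View pics/w1.png

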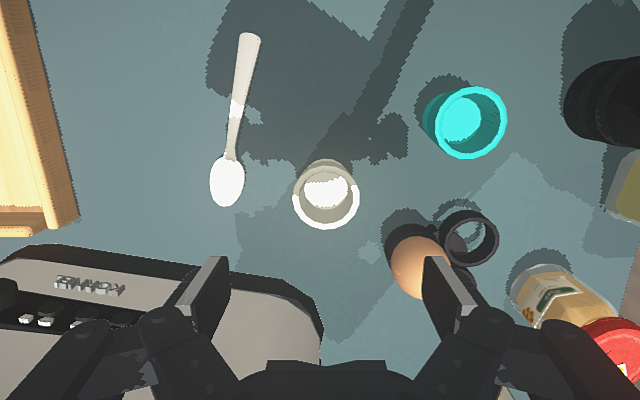

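>>> play_rows(dp=[[0, 0, 0], [0, 0, 0], [0, 0, 0]], rot=[[0, 0, 0], [0, 0, 0], [0, 0, 0]])

```text
clock: 3.37
eef_pos: [423.6, 90.0, 130.6]
tcp_rot: [-3.141, -0.0, -2.406]
contact_force: [1.0, -0.7, 0.2]
opening: 0.997
grasp_force: 0.0
```

Run:
```python
from rig import telemetry, optics, r
from h import *
import cv2
s=telemetry.sense();f=optics.grab_frame("wrist");im=f["color"]
R,t=wrist(f,s);f["R"],f["t"]=R,t
m=((im.min(2)>150)).astype(np.uint8);m[:150]=0;m[235:]=0;m[:,:280]=0;m[:,375:]=0
c=max(cv2.findContours(m,0,1)[0],key=cv2.contourArea);print(cv2.minEnclosingCircle(c),cv2.boundingRect(c),cv2.fitEllipse(c))
a=np.linspace(0,6.28,60);E=proj(f,np.c_[420+24.5*np.cos(a),90+24.5*np.sin(a),48+0*a]);print("pred bbox",E.min(0),E.max(0))
cv2.imwrite("pics/w2.png",cv2.resize(im[140:300,270:470,::-1],None,fx=3,fy=3))
move(420,90,12,np.radians(222.6))
```

```text
((328.7686462402344, 198.5), 33.86117935180664) (295, 167, 68, 64) ((328.8729248046875, 198.62591552734375), (62.74404525756836, 66.55741882324219), 88.89045715332031)
pred bbox [294.97065192 166.90664684] [363.53764066 231.93114777]
dp [0.06 0.07 2.97] rotz -0.08 pos [423.7  89.8 130.6] yaw -2.406 t 3.4 op 1.0 gf 0.0
```

View pics/w2.png

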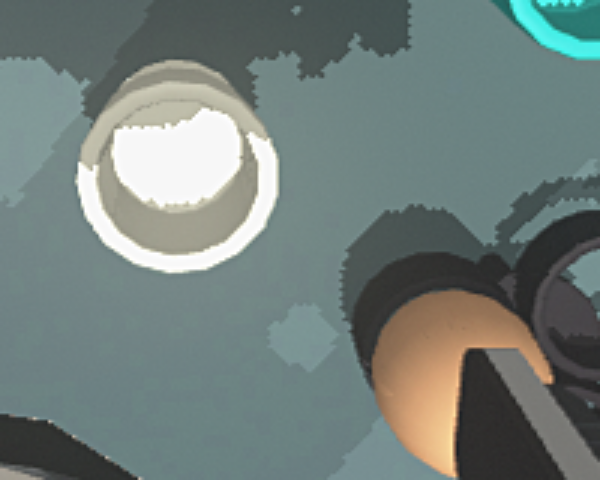

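>>> play_rows(dp=[[0.06, 0.07, 0.7], [0.06, 0.07, 1.4], [0.06, 0.07, 2.1], [0.06, 0.07, 2.7], [0.06, 0.07, 2.95]], rot=[[0, 0, -0.08], [0, 0, -0.08], [0, 0, -0.08], [0, 0, -0.08], [0, 0, -0.08]])

```text
clock: 3.83
eef_pos: [418.6, 89.7, 10.4]
tcp_rot: [3.14, -0.003, -2.399]
contact_force: [0.2, -0.4, 0.4]
opening: 0.999
grasp_force: 0.0
```

>>> play_rows(dp=[[0, 0, 0], [0, 0, 0], [0, 0, 0], [0, 0, 0], [0, 0, 0]], rot=[[0, 0, 0], [0, 0, 0], [0, 0, 0], [0, 0, 0], [0, 0, 0]], fingers=0.3, grip_force=30)

```text
clock: 4.25
eef_pos: [421.1, 91.1, 14.0]
tcp_rot: [-3.14, 0.002, -2.396]
contact_force: [0.0, -2.6, 5.0]
opening: 0.556
grasp_force: 30.4
```

>>> play_rows(dp=[[0, 0, 0], [0, 0, 0], [0, 0, 0], [0, 0, 0]], rot=[[0, 0, 0], [0, 0, 0], [0, 0, 0], [0, 0, 0]])

```text
clock: 4.58
eef_pos: [421.1, 91.1, 13.9]
tcp_rot: [-3.14, 0.002, -2.396]
contact_force: [0.1, -3.4, 9.6]
opening: 0.558
grasp_force: 30.6
```

>>> play_rows(dp=[[0, 0, -0.2], [0, 0, -0.7], [0, 0, -1.3], [0, 0, -1.9], [0, 0, -2.4]], rot=[[0, 0, 0], [0, 0, 0], [0, 0, 0], [0, 0, 0], [0, 0, 0]])

```text
clock: 5.0
eef_pos: [420.1, 91.3, 110.9]
tcp_rot: [-3.141, 0.001, -2.396]
contact_force: [-0.0, 0.0, -0.6]
opening: 0.555
grasp_force: 31.3
```

>>> play_rows(dp=[[0.07, -0.2, 0], [0.23, -0.7, 0], [0.46, -1.4, 0], [0.7, -2.1, 0], [0.93, -2.8, 0]], rot=[[0, 0, 0], [0, 0, 0], [0, 0, 0], [0, 0, 0], [0, 0, 0]])

```text
clock: 5.42
eef_pos: [468.7, -17.8, 108.7]
tcp_rot: [-3.141, 0.0, -2.395]
contact_force: [-0.3, 0.2, -1.6]
opening: 0.556
grasp_force: 31.3
```

>>> play_rows(dp=[[0.23, -0.7, 0], [0.46, -1.4, 0], [0.7, -2.1, 0], [0.93, -2.8, 0], [1.13, -3.4, 0]], rot=[[0, 0, 0], [0, 0, 0], [0, 0, 0], [0, 0, 0], [0, 0, 0]])

```text
clock: 5.83
eef_pos: [527.9, -149.2, 108.4]
tcp_rot: [-3.141, 0.0, -2.396]
contact_force: [1.2, -0.1, -1.7]
opening: 0.557
grasp_force: 31.3
```

>>> play_rows(dp=[[0.2, -0.6, 0], [0.35, -1.0, 0], [0.4, -1.24, 0], [0.4, -1.24, 0], [0.4, -1.24, 0]], rot=[[0, 0, 0], [0, 0, 0], [0, 0, 0], [0, 0, 0], [0, 0, 0]])

```text
clock: 6.25
eef_pos: [548.9, -193.8, 108.2]
tcp_rot: [3.141, -0.0, -2.397]
contact_force: [0.1, -0.5, -1.0]
opening: 0.554
grasp_force: 31.3
```

Run:
```python
from rig import telemetry, optics, r
from h import *
import cv2
s=telemetry.sense();f=optics.grab_frame("wrist");im=f["color"]
R,t=wrist(f,s);f["R"],f["t"]=R,t;pickle.dump((f,s),open("w3.pkl","wb"))
cv2.imwrite("pics/w3.png",im[...,::-1])
a=np.linspace(0,6.28,9)[:8]
print("plate rim",proj(f,np.c_[549.6+52*np.cos(a),-195.5+52*np.sin(a),22+0*a]).round())
p=(567.6,-232.6,-.827)
print("inner floor corners",proj(f,[[*T2(p,x,y),10] for x,y in((-115,135),(115,135),(115,-135),(-115,-135))]).round())
move(550.6,-194.5,28,np.radians(222.6))
```

```text
plate rim [[277. 249.]
 [326. 265.]
 [374. 245.]
 [395. 199.]
 [374. 149.]
 [320. 129.]
 [269. 153.]
 [252. 204.]]
inner floor corners [[410. 331.]
 [147. 330.]
 [ 77. -27.]
 [444. -26.]]
dp [-0.02 -0.06  2.  ] rotz 0.02 pos [ 548.7 -193.3  108.2] yaw -2.396 t 6.3 op 0.56 gf 31.3
```

View pics/w3.png

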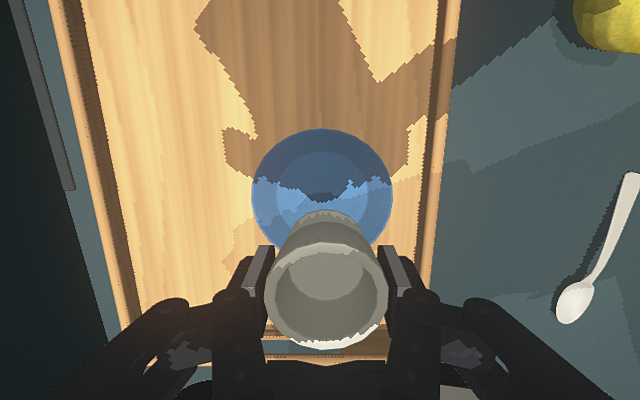

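Run:
```python
from h import *
f,s=pickle.load(open("w3.pkl","rb"))
M=np.linalg.inv(f["mount"]);a=np.linspace(0,6.28,200)
for x in(-2,0,1.5,3):
    P=np.c_[x+24.5*np.cos(a),24.5*np.sin(a),-34+0*a,1+0*a]@M.T;q=P[:,:3]@f["mtx"].T;q=q[:,:2]/q[:,2:];print(x,q.min(0),q.max(0))
for n,q in dict(plate=(-40,12),spice=(85,105),honey=(63.5,12),spoon=(-30,-87.5)).items():print(n,T2((568,-233.6,-.827),*q).round(1))
move(551,-195.3,28,np.radians(222.6))
```

```text
-2 [262.26545108 250.75605155] [390.07086069 359.50664356]
0 [261.96213834 245.74039913] [390.38234989 355.54004679]
1.5 [261.73273189 241.94499508] [390.61794063 352.54143978]
3 [261.50165815 238.12036521] [390.85524373 349.52232207]
plate [ 549.7 -196. ]
spice [ 702.8 -225.1]
honey [ 619.8 -272.2]
spoon [ 483.3 -270.8]
dp [-0.01 -0.08  2.  ] rotz 0.02 pos [ 548.7 -193.3  108.2] yaw -2.396 t 6.3 op 0.56 gf 31.3
```

>>> play_rows(dp=[[-0.01, -0.07, 0.5], [-0.01, -0.07, 1.1], [-0.01, -0.07, 1.6], [-0.01, -0.07, 1.85], [-0.01, -0.07, 1.88]], rot=[[0, 0, 0], [0, 0, 0], [0, 0, 0], [0, 0, 0], [0, 0, 0]])

```text
clock: 6.72
eef_pos: [549.8, -194.4, 31.4]
tcp_rot: [3.138, -0.002, -2.395]
contact_force: [0.1, -0.6, -0.8]
opening: 0.557
grasp_force: 31.3
```

>>> play_rows(dp=[[0, 0, 0.03], [0, 0, 0.06], [0, 0, 0.06]], rot=[[0, 0, 0], [0, 0, 0], [0, 0, 0]])

```text
clock: 6.97
eef_pos: [552.4, -196.1, 31.8]
tcp_rot: [-3.14, 0.001, -2.396]
contact_force: [-0.2, -0.2, -0.1]
opening: 0.562
grasp_force: 31.3
```

>>> play_rows(dp=[[0, 0, 0.04], [0, 0, 0.04], [0, 0, 0.04]], rot=[[0, 0, 0], [0, 0, 0], [0, 0, 0]])

```text
clock: 7.22
eef_pos: [551.9, -196.2, 29.7]
tcp_rot: [-3.141, 0.0, -2.396]
contact_force: [-1.3, -0.3, -1.7]
opening: 0.56
grasp_force: 31.3
```

>>> play_rows(dp=[[0, 0, 0.04], [0, 0, 0.04], [0, 0, 0.04]], rot=[[0, 0, 0], [0, 0, 0], [0, 0, 0]])

```text
clock: 7.47
eef_pos: [552.0, -196.2, 28.0]
tcp_rot: [-3.141, 0.0, -2.396]
contact_force: [1.1, 0.0, 2.7]
opening: 0.562
grasp_force: 31.5
```

>>> play_rows(dp=[[0, 0, 0.03], [0, 0, 0.03], [0, 0, 0.03]], rot=[[0, 0, 0], [0, 0, 0], [0, 0, 0]])

```text
clock: 7.72
eef_pos: [552.1, -196.4, 27.8]
tcp_rot: [-3.141, 0.0, -2.396]
contact_force: [-3.2, -0.6, 15.5]
opening: 0.555
grasp_force: 32.0
```

>>> play_rows(dp=[[0, 0, -0.05], [0, 0.03, -0.05], [0, 0.03, -0.03], [0, 0.03, -0.02], [0, 0.03, -0.02]], rot=[[0, 0, 0], [0, 0, 0], [0, 0, 0], [0, 0, 0], [0, 0, 0]])

```text
clock: 8.13
eef_pos: [550.7, -195.1, 27.8]
tcp_rot: [3.141, -0.0, -2.396]
contact_force: [-3.1, 0.8, 12.8]
opening: 0.561
grasp_force: 31.9
```

>>> play_rows(dp=[[0, 0, 0], [0, 0, 0], [0, 0, 0], [0, 0, 0], [0, 0, 0]], rot=[[0, 0, 0], [0, 0, 0], [0, 0, 0], [0, 0, 0], [0, 0, 0]], fingers=1)

```text
clock: 8.55
eef_pos: [550.7, -195.1, 27.0]
tcp_rot: [3.141, -0.0, -2.396]
contact_force: [0.6, -0.0, 0.4]
opening: 0.999
grasp_force: 0.0
```

>>> play_rows(dp=[[0, 0, -0.4], [0, 0, -1], [0, 0, -1.6], [0, 0, -2.2], [0, 0, -2.5]], rot=[[0, 0, 0], [0, 0, 0], [0, 0, 0], [0, 0, 0], [0, 0, 0]])

```text
clock: 8.97
eef_pos: [552.0, -195.6, 129.9]
tcp_rot: [-3.139, 0.001, -2.396]
contact_force: [1.4, 0.4, -0.4]
opening: 1.001
grasp_force: 0.0
```

>>> play_rows(dp=[[0, 0, 0], [0, 0, 0]], rot=[[0, 0, 0], [0, 0, 0]])

```text
clock: 9.13
eef_pos: [551.0, -195.2, 127.3]
tcp_rot: [-3.141, 0.0, -2.396]
contact_force: [-0.1, 0.4, 0.7]
opening: 1.002
grasp_force: 0.0
```

Run:
```python
from rig import telemetry, optics, r
from h import *
import cv2
s=telemetry.sense();f=optics.grab_frame("wrist");im=f["color"]
R,t=wrist(f,s);f["R"],f["t"]=R,t;pickle.dump((f,s),open("w4.pkl","wb"))
cv2.imwrite("pics/w4.png",cv2.resize(im[90:290,200:450,::-1],None,fx=3,fy=3))
a=np.linspace(0,6.28,90)
for n,c,rr,z in(("plate",(549.9,-196),52,22),("cup",(550,-196),24.5,62)):
    q=proj(f,np.c_[c[0]+rr*np.cos(a),c[1]+rr*np.sin(a),z+0*a]);print(n,((q.min(0)-[200,90])*3).round(),((q.max(0)-[200,90])*3).round())
move(412,182.2,s["eef_pos"][2],np.radians(222.6))
```

```text
plate [179. 105.] [579. 488.]
cup [268. 255.] [489. 462.]
dp [-3.86  9.27 -0.02] rotz 0.02 pos [ 550.3 -195.   126.4] yaw -2.396 t 9.2 op 1.0 gf 0.0
```

View pics/w4.png

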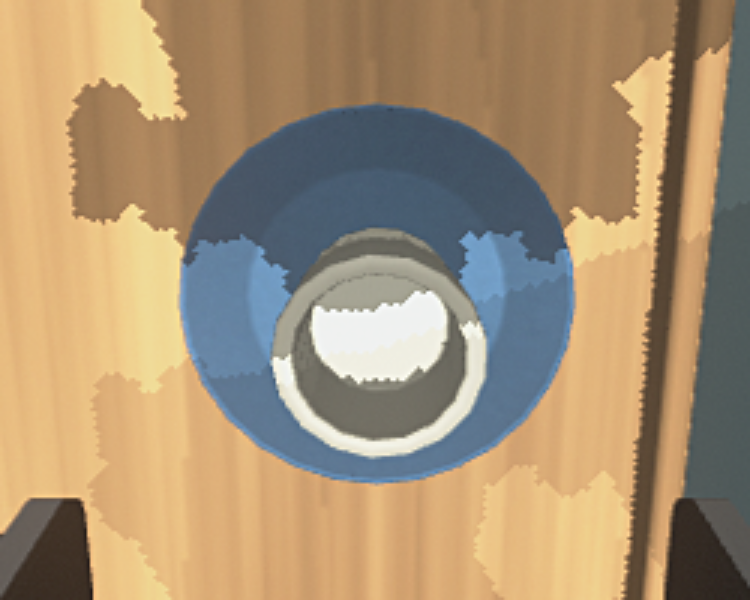

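>>> play_rows(dp=[[-0.15, 0.37, 0], [-0.46, 1.11, 0], [-0.81, 1.94, 0], [-1.15, 2.78, 0], [-1.54, 3.7, 0]], rot=[[0, 0, 0], [0, 0, 0], [0, 0, 0], [0, 0, 0], [0, 0, 0]])

```text
clock: 9.6
eef_pos: [493.5, -43.1, 125.8]
tcp_rot: [3.14, -0.002, -2.397]
contact_force: [1.2, 1.1, -0.4]
opening: 1.001
grasp_force: 0.0
```

>>> play_rows(dp=[[-0.35, 0.83, 0], [-0.69, 1.67, 0], [-1.04, 2.5, 0], [-1.39, 3.34, 0], [-1.7, 4.07, 0]], rot=[[0, 0, 0], [0, 0, 0], [0, 0, 0], [0, 0, 0], [0, 0, 0]])

```text
clock: 10.02
eef_pos: [432.4, 122.9, 126.0]
tcp_rot: [3.14, -0.002, -2.396]
contact_force: [0.0, 0.4, -0.4]
opening: 0.997
grasp_force: 0.0
```

>>> play_rows(dp=[[-0.3, 0.75, 0], [-0.5, 1.2, 0], [-0.62, 1.5, 0], [-0.62, 1.5, 0], [-0.62, 1.5, 0]], rot=[[0, 0, 0], [0, 0, 0], [0, 0, 0], [0, 0, 0], [0, 0, 0]])

```text
clock: 10.43
eef_pos: [411.3, 182.2, 126.3]
tcp_rot: [3.141, -0.002, -2.394]
contact_force: [-0.6, 0.2, -0.8]
opening: 1.004
grasp_force: 0.0
```

>>> play_rows(dp=[[0, 0, 0], [0, 0, 0], [0, 0, 0]], rot=[[0, 0, 0], [0, 0, 0], [0, 0, 0]])

```text
clock: 10.68
eef_pos: [412.8, 181.2, 127.1]
tcp_rot: [3.142, -0.0, -2.397]
contact_force: [-0.4, 0.1, -0.7]
opening: 1.001
grasp_force: 0.0
```

Run:
```python
from rig import telemetry, optics, r
from h import *
import cv2
s=telemetry.sense();f=optics.grab_frame("wrist");im=f["color"]
R,t=wrist(f,s);f["R"],f["t"]=R,t
hsv=cv2.cvtColor(im,cv2.COLOR_RGB2HSV);m=cv2.inRange(hsv,(5,70,60),(20,255,255));m[:120]=0;m[300:]=0;m[:,:230]=0;m[:,430:]=0
c=max(cv2.findContours(m,0,1)[0],key=cv2.contourArea);print("egg blob",cv2.boundingRect(c))
# predicted egg outline
h=np.linspace(0,58,60);a=np.linspace(0,6.28,60)
rr=np.where(h<26,22*np.sqrt(np.clip(1-((26-h)/26)**2,0,1)),22*np.sqrt(np.clip(1-((h-26)/32)**2,0,1)))
P=np.array([[412+q*np.cos(k),182+q*np.sin(k),18+z] for z,q in zip(h,rr) for k in a]);q=proj(f,P);print("pred",q.min(0),q.max(0)-q.min(0))
move(412,182,29,np.radians(222.6))
```

```text
egg blob (296, 172, 62, 64)
pred [296.64081969 172.70186735] [61.73912893 64.7232585 ]
dp [0.   0.03 2.45] rotz 0.01 pos [412.8 181.3 127.1] yaw -2.397 t 10.7 op 1.0 gf 0.0
```

>>> play_rows(dp=[[0, 0.02, 0.5], [0, 0.02, 1.1], [0, 0.02, 1.7], [0, 0.02, 2.2], [0, 0.02, 2.4]], rot=[[0, 0, 0], [0, 0, 0], [0, 0, 0], [0, 0, 0], [0, 0, 0]])

```text
clock: 11.15
eef_pos: [411.0, 181.5, 29.2]
tcp_rot: [3.141, -0.003, -2.397]
contact_force: [-0.6, -0.8, 0.8]
opening: 1.001
grasp_force: 0.0
```

>>> play_rows(dp=[[0, 0, 0.02], [0, 0, 0.05], [0, 0, 0.05], [0, 0, 0.05]], rot=[[0, 0, 0], [0, 0, 0], [0, 0, 0], [0, 0, 0]])

```text
clock: 11.48
eef_pos: [413.0, 182.8, 30.3]
tcp_rot: [-3.141, 0.002, -2.396]
contact_force: [0.3, 1.0, 0.1]
opening: 0.998
grasp_force: 0.0
```

>>> play_rows(dp=[[0, 0, 0], [0, 0, 0], [0, 0, 0], [0, 0, 0], [0, 0, 0]], rot=[[0, 0, 0], [0, 0, 0], [0, 0, 0], [0, 0, 0], [0, 0, 0]], fingers=0.3, grip_force=25)

```text
clock: 11.9
eef_pos: [412.9, 182.4, 29.8]
tcp_rot: [-3.14, 0.001, -2.395]
contact_force: [2.5, -4.6, 6.1]
opening: 0.501
grasp_force: 24.6
```

>>> play_rows(dp=[[0, 0, 0], [0, 0, 0], [0, 0, 0], [0, 0, 0]], rot=[[0, 0, 0], [0, 0, 0], [0, 0, 0], [0, 0, 0]])

```text
clock: 12.23
eef_pos: [412.9, 182.4, 29.8]
tcp_rot: [-3.141, 0.001, -2.395]
contact_force: [2.0, -4.6, 5.2]
opening: 0.497
grasp_force: 24.6
```

>>> play_rows(dp=[[0, 0, -0.1], [0, 0, -0.35], [0, 0, -0.75], [0, 0, -1.2], [0, 0, -1.6]], rot=[[0, 0, 0], [0, 0, 0], [0, 0, 0], [0, 0, 0], [0, 0, 0]])

```text
clock: 12.65
eef_pos: [411.9, 182.6, 94.7]
tcp_rot: [3.141, -0.0, -2.396]
contact_force: [-0.1, -0.3, -0.5]
opening: 0.498
grasp_force: 25.5
```

>>> play_rows(dp=[[0, 0, -0.4], [0, 0, -0.7], [0, 0, -0.9], [0, 0, -0.9]], rot=[[0, 0, 0], [0, 0, 0], [0, 0, 0], [0, 0, 0]])

```text
clock: 12.98
eef_pos: [413.0, 183.1, 131.2]
tcp_rot: [-3.141, 0.003, -2.396]
contact_force: [-0.1, -0.6, -0.4]
opening: 0.496
grasp_force: 25.5
```

>>> play_rows(dp=[[0.04, -0.1, 0], [0.17, -0.4, 0], [0.38, -0.9, 0], [0.63, -1.5, 0], [0.88, -2.1, 0]], rot=[[0, 0, 0], [0, 0, 0], [0, 0, 0], [0, 0, 0], [0, 0, 0]])

```text
clock: 13.4
eef_pos: [442.8, 95.9, 128.4]
tcp_rot: [3.141, -0.002, -2.395]
contact_force: [0.7, 0.1, -0.5]
opening: 0.501
grasp_force: 25.5
```

>>> play_rows(dp=[[0.25, -0.6, 0], [0.5, -1.2, 0], [0.76, -1.8, 0], [1.01, -2.4, 0], [1.26, -3.0, 0]], rot=[[0, 0, 0], [0, 0, 0], [0, 0, 0], [0, 0, 0], [0, 0, 0]])

```text
clock: 13.82
eef_pos: [487.1, -26.9, 128.2]
tcp_rot: [3.14, -0.001, -2.396]
contact_force: [-0.5, 0.4, -0.8]
opening: 0.498
grasp_force: 25.5
```

>>> play_rows(dp=[[0.25, -0.6, 0], [0.5, -1.2, 0], [0.76, -1.8, 0], [1.01, -2.4, 0], [1.22, -2.9, 0]], rot=[[0, 0, 0], [0, 0, 0], [0, 0, 0], [0, 0, 0], [0, 0, 0]])

```text
clock: 14.23
eef_pos: [530.2, -145.5, 128.1]
tcp_rot: [3.14, -0.001, -2.396]
contact_force: [0.6, -0.3, -0.4]
opening: 0.495
grasp_force: 25.5
```

>>> play_rows(dp=[[0.17, -0.4, 0], [0.34, -0.8, 0], [0.46, -1.1, 0], [0.53, -1.27, 0], [0.53, -1.27, 0]], rot=[[0, 0, 0], [0, 0, 0], [0, 0, 0], [0, 0, 0], [0, 0, 0]])

```text
clock: 14.65
eef_pos: [549.7, -196.5, 128.9]
tcp_rot: [3.141, -0.0, -2.397]
contact_force: [0.2, 0.5, -0.7]
opening: 0.497
grasp_force: 25.6
```

>>> play_rows(dp=[[0, 0, 0], [0, 0, 0], [0, 0, 0]], rot=[[0, 0, 0], [0, 0, 0], [0, 0, 0]])

```text
clock: 14.9
eef_pos: [549.1, -194.6, 129.3]
tcp_rot: [3.141, -0.0, -2.395]
contact_force: [0.2, 0.4, -0.7]
opening: 0.5
grasp_force: 25.6
```

Run:
```python
from rig import telemetry, optics, r
from h import *
import cv2
s=telemetry.sense();f=optics.grab_frame("wrist");im=f["color"]
cv2.imwrite("pics/w5.png",im[...,::-1])
M=np.linalg.inv(f["mount"]);h=np.linspace(0,58,60);a=np.linspace(0,6.28,60)
rr=np.where(h<26,22*np.sqrt(np.clip(1-((26-h)/26)**2,0,1)),22*np.sqrt(np.clip(1-((h-26)/32)**2,0,1)))
P=np.array([[.9+q*np.cos(k),q*np.sin(k),29.8-18-z,1] for z,q in zip(h,rr) for k in a])@M.T;q=P[:,:3]@f["mtx"].T;q=q[:,:2]/q[:,2:];print(q.min(0),q.max(0))
move(550,-195.5,61.5,np.radians(222.6))
```

```text
[274.76042652 222.55599416] [377.48630722 341.17028345]
dp [ 0.   -0.03  1.7 ] rotz 0.03 pos [ 549.2 -194.6  129.3] yaw -2.395 t 14.9 op 0.49 gf 25.6
```

View pics/w5.png

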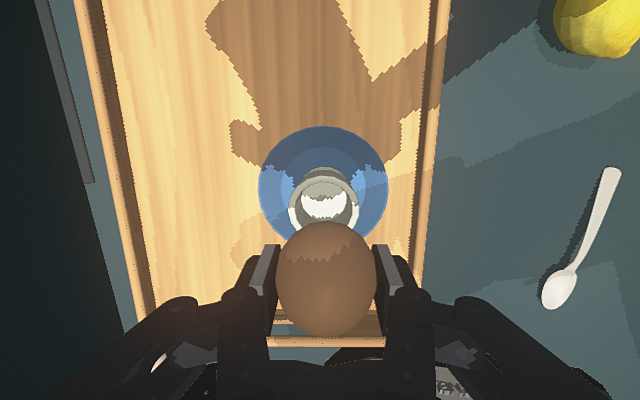

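>>> play_rows(dp=[[0, -0.03, 0.3], [0, -0.03, 0.7], [0, -0.03, 1.1], [0, -0.03, 1.4], [0, -0.03, 1.5]], rot=[[0, 0, 0], [0, 0, 0], [0, 0, 0], [0, 0, 0], [0, 0, 0]])

```text
clock: 15.37
eef_pos: [548.9, -195.6, 66.8]
tcp_rot: [3.139, -0.001, -2.396]
contact_force: [-0.5, -0.3, -0.7]
opening: 0.494
grasp_force: 25.6
```

>>> play_rows(dp=[[0, 0, 0.02], [0, 0, 0.05], [0, 0, 0.08], [0, 0, 0.1], [0, 0, 0.1]], rot=[[0, 0, 0], [0, 0, 0], [0, 0, 0], [0, 0, 0], [0, 0, 0]])

```text
clock: 15.78
eef_pos: [550.5, -196.4, 65.7]
tcp_rot: [-3.141, 0.0, -2.396]
contact_force: [-1.0, 0.7, 0.1]
opening: 0.499
grasp_force: 25.6
```

>>> play_rows(dp=[[0, 0, 0.03], [0, 0, 0.05], [0, 0, 0.05]], rot=[[0, 0, 0], [0, 0, 0], [0, 0, 0]])

```text
clock: 16.03
eef_pos: [550.4, -196.3, 63.4]
tcp_rot: [-3.141, 0.0, -2.396]
contact_force: [-0.2, 0.1, 0.4]
opening: 0.5
grasp_force: 25.6
```

>>> play_rows(dp=[[0, 0, 0.03], [0, 0, 0.03], [0, 0, 0.03]], rot=[[0, 0, 0], [0, 0, 0], [0, 0, 0]])

```text
clock: 16.28
eef_pos: [550.4, -196.3, 62.2]
tcp_rot: [-3.141, 0.0, -2.396]
contact_force: [1.1, 1.0, 0.2]
opening: 0.498
grasp_force: 25.7
```

>>> play_rows(dp=[[0, 0, 0.02], [0, 0, 0.02], [0, 0, 0.02]], rot=[[0, 0, 0], [0, 0, 0], [0, 0, 0]])

```text
clock: 16.53
eef_pos: [550.8, -196.3, 61.8]
tcp_rot: [-3.141, 0.001, -2.396]
contact_force: [-0.6, 2.4, 5.4]
opening: 0.5
grasp_force: 26.1
```

>>> play_rows(dp=[[0, 0, 0], [0, 0, 0], [0, 0, 0], [0, 0, 0], [0, 0, 0]], rot=[[0, 0, 0], [0, 0, 0], [0, 0, 0], [0, 0, 0], [0, 0, 0]], fingers=1)

```text
clock: 16.95
eef_pos: [550.1, -196.3, 61.1]
tcp_rot: [3.141, -0.0, -2.396]
contact_force: [-0.3, 0.9, 0.3]
opening: 0.997
grasp_force: 0.0
```

>>> play_rows(dp=[[0, 0, -0.4], [0, 0, -1], [0, 0, -1.6], [0, 0, -2.2], [0, 0, -2.5]], rot=[[0, 0, 0], [0, 0, 0], [0, 0, 0], [0, 0, 0], [0, 0, 0]])

```text
clock: 17.37
eef_pos: [551.3, -196.7, 164.0]
tcp_rot: [-3.139, 0.001, -2.396]
contact_force: [1.1, 0.1, 1.1]
opening: 0.999
grasp_force: 0.0
```

>>> play_rows(dp=[[0, 0, 0], [0, 0, 0], [0, 0, 0]], rot=[[0, 0, 0], [0, 0, 0], [0, 0, 0]])

```text
clock: 17.62
eef_pos: [549.5, -196.0, 160.0]
tcp_rot: [3.14, -0.001, -2.396]
contact_force: [-0.2, -1.0, -0.6]
opening: 1.002
grasp_force: 0.0
```

Run:
```python
from rig import telemetry, optics, r
from h import *
import cv2
s=telemetry.sense();f=optics.grab_frame("wrist");im=f["color"]
R,t=wrist(f,s);f["R"],f["t"]=R,t
cv2.imwrite("pics/w6.png",cv2.resize(im[100:320,200:450,::-1],None,fx=2,fy=2))
h=np.linspace(0,58,60);a=np.linspace(0,6.28,60)
rr=np.where(h<26,22*np.sqrt(np.clip(1-((26-h)/26)**2,0,1)),22*np.sqrt(np.clip(1-((h-26)/32)**2,0,1)))
P=np.array([[549.3+q*np.cos(k),-196.1+q*np.sin(k),50+z] for z,q in zip(h,rr) for k in a]);q=proj(f,P);print("pred",(q.min(0)-[200,100])*2,(q.max(0)-[200,100])*2)
move(463.7,324.3,160,np.radians(222.6))
```

```text
pred [190.06816837 144.56349497] [313.10950184 273.48918359]
dp [-7.250e+00  1.101e+01  1.000e-02] rotz 0.02 pos [ 549.3 -196.   159.7] yaw -2.396 t 17.7 op 1.0 gf 0.0
```

View pics/w6.png

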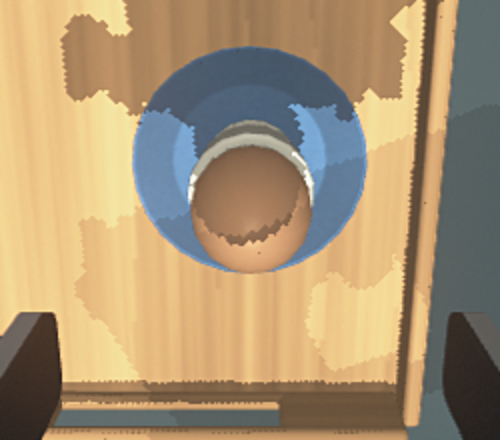

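>>> play_rows(dp=[[-0.15, 0.4, 0], [-0.42, 1.1, 0], [-0.77, 2.0, 0], [-1.12, 2.9, 0], [-1.46, 3.8, 0]], rot=[[0, 0, 0], [0, 0, 0], [0, 0, 0], [0, 0, 0], [0, 0, 0]])

```text
clock: 18.08
eef_pos: [487.9, -43.1, 160.1]
tcp_rot: [3.14, -0.001, -2.397]
contact_force: [1.4, 1.2, -0.1]
opening: 1.002
grasp_force: 0.0
```

>>> play_rows(dp=[[-0.35, 0.9, 0], [-0.69, 1.8, 0], [-1.04, 2.7, 0], [-1.39, 3.6, 0], [-1.69, 4.38, 0]], rot=[[0, 0, 0], [0, 0, 0], [0, 0, 0], [0, 0, 0], [0, 0, 0]])

```text
clock: 18.5
eef_pos: [418.2, 131.5, 160.4]
tcp_rot: [3.14, -0.001, -2.396]
contact_force: [0.7, 0.5, -0.8]
opening: 1.002
grasp_force: 0.0
```

>>> play_rows(dp=[[-0.6, 0.42, 0], [-1.3, 0.9, 0], [-2.0, 1.38, 0], [-2.7, 1.86, 0], [-3.3, 2.28, 0]], rot=[[0, 0, 0], [0, 0, 0], [0, 0, 0], [0, 0, 0], [0, 0, 0]])

```text
clock: 18.92
eef_pos: [454.7, 288.3, 160.3]
tcp_rot: [3.141, -0.001, -2.395]
contact_force: [0.5, -0.3, 0.1]
opening: 0.998
grasp_force: 0.0
```

>>> play_rows(dp=[[-0.5, 0.35, 0], [-0.8, 0.55, 0], [-0.8, 0.55, 0], [-0.8, 0.55, 0], [-0.8, 0.55, 0]], rot=[[0, 0, 0], [0, 0, 0], [0, 0, 0], [0, 0, 0], [0, 0, 0]])

```text
clock: 19.33
eef_pos: [463.5, 322.7, 160.6]
tcp_rot: [3.142, -0.002, -2.396]
contact_force: [0.1, -0.2, 0.7]
opening: 0.997
grasp_force: 0.0
```

Run:
```python
from rig import telemetry, optics, r
from h import *
import cv2
s=telemetry.sense();f=optics.grab_frame("wrist");im=f["color"]
R,t=wrist(f,s);f["R"],f["t"]=R,t
cv2.imwrite("pics/w7.png",im[...,::-1])
a=np.linspace(0,6.28,90)
for n,c,rr,z in(("spice",(463.7,324.3),22.5,106),("honey",(361.8,311.7),28,86)):
    q=proj(f,np.c_[c[0]+rr*np.cos(a),c[1]+rr*np.sin(a),z+0*a]);print(n,q.min(0).round(1),q.max(0).round(1))
move(463.7,324.3,70,np.radians(222.6))
```

```text
spice [292.3 186.3] [362.8 252. ]
honey [379.   33.2] [469.8 128.7]
dp [-0.03  0.03  2.27] rotz 0.01 pos [463.8 322.6 160.9] yaw -2.397 t 19.4 op 1.0 gf 0.0
```

View pics/w7.png

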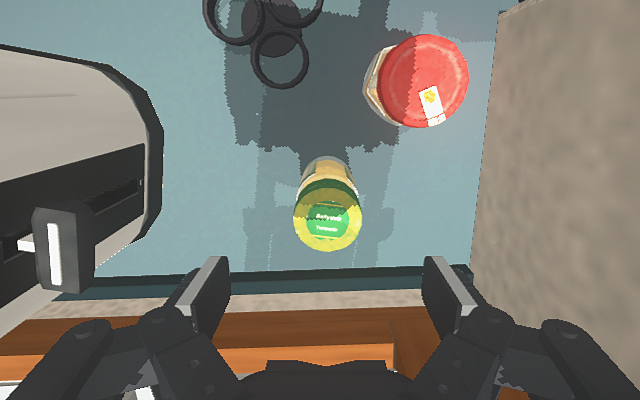

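>>> play_rows(dp=[[-0.03, 0.02, 0.5], [-0.03, 0.02, 1.1], [-0.03, 0.02, 1.7], [-0.03, 0.02, 2.3], [-0.03, 0.02, 2.47]], rot=[[0, 0, 0], [0, 0, 0], [0, 0, 0], [0, 0, 0], [0, 0, 0]])

```text
clock: 19.8
eef_pos: [462.9, 322.9, 59.6]
tcp_rot: [3.141, -0.005, -2.397]
contact_force: [-0.5, -0.7, -0.0]
opening: 1.0
grasp_force: 0.0
```

>>> play_rows(dp=[[0, 0, 0], [0, 0, 0], [0, 0, 0]], rot=[[0, 0, 0], [0, 0, 0], [0, 0, 0]])

```text
clock: 20.05
eef_pos: [465.7, 325.6, 63.9]
tcp_rot: [-3.141, 0.002, -2.396]
contact_force: [0.1, 0.1, 0.3]
opening: 0.997
grasp_force: 0.0
```

>>> play_rows(dp=[[0, 0, 0], [0, 0, 0], [0, 0, 0], [0, 0, 0], [0, 0, 0]], rot=[[0, 0, 0], [0, 0, 0], [0, 0, 0], [0, 0, 0], [0, 0, 0]], fingers=0.3, grip_force=40)

```text
clock: 20.47
eef_pos: [465.2, 325.7, 63.4]
tcp_rot: [-3.141, 0.001, -2.396]
contact_force: [-1.1, -1.0, 7.5]
opening: 0.517
grasp_force: 40.1
```

>>> play_rows(dp=[[0, 0, 0], [0, 0, 0], [0, 0, 0], [0, 0, 0]], rot=[[0, 0, 0], [0, 0, 0], [0, 0, 0], [0, 0, 0]])

```text
clock: 20.8
eef_pos: [465.2, 325.7, 63.4]
tcp_rot: [-3.141, 0.001, -2.396]
contact_force: [-0.5, -1.1, 7.0]
opening: 0.518
grasp_force: 40.1
```

>>> play_rows(dp=[[0, 0, -0.1], [0, 0, -0.4], [0, 0, -0.9], [0, 0, -1.5], [0, 0, -2]], rot=[[0, 0, 0], [0, 0, 0], [0, 0, 0], [0, 0, 0], [0, 0, 0]])

```text
clock: 21.22
eef_pos: [464.8, 325.5, 144.5]
tcp_rot: [-3.142, 0.0, -2.396]
contact_force: [0.5, 0.3, -1.4]
opening: 0.515
grasp_force: 41.0
```

Run:
```python
from h import *
move(420,130,170,np.radians(222.6))
```

```text
dp [ 4.14 -2.83 -0.64] rotz 0.02 pos [464.8 325.5 144.5] yaw -2.396 t 21.2 op 0.51 gf 41.0
```

>>> play_rows(dp=[[0.12, -0.08, -0.2], [0.5, -0.34, -0.5], [1.0, -0.68, -0.8], [1.6, -1.1, -1.1], [2.2, -1.5, -1.3]], rot=[[0, 0, 0], [0, 0, 0], [0, 0, 0], [0, 0, 0], [0, 0, 0]])

```text
clock: 21.63
eef_pos: [440.4, 220.5, 195.3]
tcp_rot: [-3.141, 0.0, -2.395]
contact_force: [0.4, -1.2, -1.0]
opening: 0.516
grasp_force: 41.0
```

>>> play_rows(dp=[[0.6, -0.42, -0.1], [1.2, -0.84, -0.2], [1.7, -1.2, -0.2], [1.94, -1.33, -0.2]], rot=[[0, 0, 0], [0, 0, 0], [0, 0, 0], [0, 0, 0]])

```text
clock: 21.97
eef_pos: [418.6, 127.3, 202.6]
tcp_rot: [-3.141, -0.001, -2.397]
contact_force: [-1.0, 0.6, -2.1]
opening: 0.52
grasp_force: 41.1
```

>>> play_rows(dp=[[0.15, -0.3, 0], [0.4, -0.8, 0], [0.7, -1.4, 0], [1.05, -2.1, 0], [1.4, -2.78, 0]], rot=[[0, 0, 0], [0, 0, 0], [0, 0, 0], [0, 0, 0], [0, 0, 0]])

```text
clock: 22.38
eef_pos: [454.3, 9.3, 202.5]
tcp_rot: [3.142, 0.0, -2.395]
contact_force: [1.0, -0.1, -2.1]
opening: 0.516
grasp_force: 41.2
```

>>> play_rows(dp=[[0.35, -0.7, 0], [0.7, -1.4, 0], [0.95, -1.9, 0], [1.06, -2.1, 0]], rot=[[0, 0, 0], [0, 0, 0], [0, 0, 0], [0, 0, 0]])

```text
clock: 22.72
eef_pos: [480.8, -82.6, 202.4]
tcp_rot: [-3.141, -0.0, -2.398]
contact_force: [-0.5, -0.2, -0.4]
opening: 0.516
grasp_force: 41.2
```

>>> play_rows(dp=[[-0.08, -0.3, 0], [-0.21, -0.8, 0], [-0.38, -1.45, 0], [-0.56, -2.15, 0], [-0.75, -2.85, 0]], rot=[[0, 0, 0], [0, 0, 0], [0, 0, 0], [0, 0, 0], [0, 0, 0]])

```text
clock: 23.13
eef_pos: [580.8, -143.0, 202.3]
tcp_rot: [3.141, 0.0, -2.395]
contact_force: [-0.1, 0.2, -0.6]
opening: 0.517
grasp_force: 41.3
```

>>> play_rows(dp=[[-0.18, -0.7, 0], [-0.37, -1.4, 0], [-0.55, -2.1, 0], [-0.74, -2.8, 0], [-0.9, -3.3, 0]], rot=[[0, 0, 0], [0, 0, 0], [0, 0, 0], [0, 0, 0], [0, 0, 0]])

```text
clock: 23.55
eef_pos: [697.8, -216.0, 201.8]
tcp_rot: [-3.142, 0.0, -2.395]
contact_force: [0.2, 0.2, -1.2]
opening: 0.521
grasp_force: 41.3
```

>>> play_rows(dp=[[-0.02, -0.2, 0], [-0.04, -0.29, 0], [-0.04, -0.29, 0], [-0.04, -0.29, 0], [-0.04, -0.29, 0]], rot=[[0, 0, 0], [0, 0, 0], [0, 0, 0], [0, 0, 0], [0, 0, 0]])

```text
clock: 23.97
eef_pos: [703.8, -222.6, 202.5]
tcp_rot: [3.141, -0.0, -2.395]
contact_force: [-0.2, 0.6, -2.1]
opening: 0.517
grasp_force: 41.3
```

Run:
```python
from h import *
from rig import telemetry
print(telemetry.sense()["qpos"])
move(704.3,-223.7,73.5,np.radians(222.6))
```

```text
[-3.08506245e-01  5.52611415e-01  1.38595515e+00  1.93799735e-04
  1.20381249e+00 -2.62561495e+00]
dp [ 0.01 -0.03  3.23] rotz 0.03 pos [ 703.8 -222.6  202.5] yaw -2.395 t 24.0 op 0.52 gf 41.3
```

>>> play_rows(dp=[[0, -0.02, 0.2], [0, -0.02, 0.7], [0, -0.02, 1.3], [0, -0.02, 1.9], [0, -0.02, 2.4]], rot=[[0, 0, 0], [0, 0, 0], [0, 0, 0], [0, 0, 0], [0, 0, 0]])

```text
clock: 24.38
eef_pos: [704.0, -223.7, 104.7]
tcp_rot: [3.141, -0.0, -2.396]
contact_force: [-0.4, -0.9, -1.7]
opening: 0.519
grasp_force: 41.3
```

>>> play_rows(dp=[[0, 0, 0.3], [0, 0, 0.55], [0, 0, 0.65], [0, 0, 0.7], [0, 0, 0.7]], rot=[[0, 0, 0], [0, 0, 0], [0, 0, 0], [0, 0, 0], [0, 0, 0]])

```text
clock: 24.8
eef_pos: [705.5, -224.3, 79.0]
tcp_rot: [-3.141, 0.0, -2.396]
contact_force: [-0.3, 0.5, -1.0]
opening: 0.516
grasp_force: 41.3
```

>>> play_rows(dp=[[0, 0, 0.03], [0, 0, 0.06], [0, 0, 0.06]], rot=[[0, 0, 0], [0, 0, 0], [0, 0, 0]])

```text
clock: 25.05
eef_pos: [705.4, -224.4, 76.7]
tcp_rot: [-3.141, 0.0, -2.396]
contact_force: [-0.4, -0.2, -1.2]
opening: 0.519
grasp_force: 41.3
```

>>> play_rows(dp=[[0, 0, 0.04], [0, 0, 0.06], [0, 0, 0.06]], rot=[[0, 0, 0], [0, 0, 0], [0, 0, 0]])

```text
clock: 25.3
eef_pos: [705.0, -224.2, 73.6]
tcp_rot: [3.141, -0.0, -2.396]
contact_force: [-0.5, 0.3, -1.1]
opening: 0.521
grasp_force: 41.3
```

>>> play_rows(dp=[[0, 0, 0.03], [0, 0, 0.03], [0, 0, 0.03]], rot=[[0, 0, 0], [0, 0, 0], [0, 0, 0]])

```text
clock: 25.55
eef_pos: [705.1, -224.2, 73.5]
tcp_rot: [-3.142, 0.0, -2.396]
contact_force: [-2.8, 0.4, 6.3]
opening: 0.519
grasp_force: 41.8
```

>>> play_rows(dp=[[0, 0, 0], [0, 0, 0], [0, 0, 0], [0, 0, 0], [0, 0, 0]], rot=[[0, 0, 0], [0, 0, 0], [0, 0, 0], [0, 0, 0], [0, 0, 0]], fingers=0.85)

```text
clock: 25.97
eef_pos: [705.1, -224.3, 72.4]
tcp_rot: [3.142, -0.0, -2.396]
contact_force: [0.3, 0.1, 0.3]
opening: 0.849
grasp_force: 0.0
```

>>> play_rows(dp=[[0, 0, -0.4], [0, 0, -1], [0, 0, -1.7], [0, 0, -2.4], [0, 0, -2.9]], rot=[[0, 0, 0], [0, 0, 0], [0, 0, 0], [0, 0, 0], [0, 0, 0]])

```text
clock: 26.38
eef_pos: [705.8, -224.5, 191.1]
tcp_rot: [-3.14, 0.001, -2.396]
contact_force: [1.1, -0.6, -0.3]
opening: 0.849
grasp_force: 0.0
```

>>> play_rows(dp=[[0, 0, 0], [0, 0, 0], [0, 0, 0]], rot=[[0, 0, 0], [0, 0, 0], [0, 0, 0]])

```text
clock: 26.63
eef_pos: [704.6, -224.1, 187.6]
tcp_rot: [3.141, -0.001, -2.396]
contact_force: [-0.0, -0.8, 0.6]
opening: 0.853
grasp_force: 0.0
```

Run:
```python
from rig import telemetry, optics, r
from h import *
import cv2
s=telemetry.sense();f=optics.grab_frame("wrist");im=f["color"]
R,t=wrist(f,s);f["R"],f["t"]=R,t
cv2.imwrite("pics/w8.png",im[...,::-1])
a=np.linspace(0,6.28,90);p=(568,-233.6,-.827)
c=T2(p,85,105);q=proj(f,np.c_[c[0]+22.5*np.cos(a),c[1]+22.5*np.sin(a),116+0*a]);print(q.min(0).round(1),q.max(0).round(1))
print("outer top corners z28",proj(f,[[*T2(p,x,y),28] for x,y in((124,144),(115,135),(124,0),(124,-60))]).round())
print("inner floor",proj(f,[[*T2(p,x,y),10] for x,y in((115,135),(115,0),(-115,0),(115,-60),(-115,-60))]).round())
move(480,-80,190,np.radians(222.6))
```

```text
[293.6 174.6] [359.4 236.7]
outer top corners z28 [[286. 214.]
 [295. 205.]
 [280.  54.]
 [277. -29.]]
inner floor [[297. 199.]
 [293.  56.]
 [550.  57.]
 [291. -22.]
 [565. -21.]]
dp [ 1.68  6.45 -0.06] rotz 0.02 pos [ 704.3 -223.9  186.9] yaw -2.396 t 26.7 op 0.85 gf 0.0
```

View pics/w8.png

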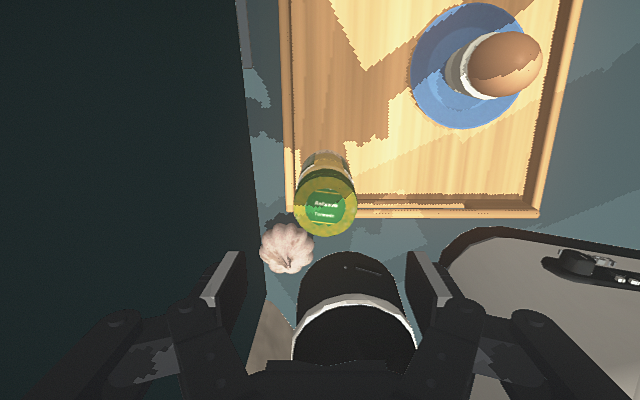

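>>> play_rows(dp=[[0.1, 0.38, 0], [0.28, 1.1, 0], [0.52, 2.0, 0], [0.76, 2.9, 0], [1.0, 3.8, 0]], rot=[[0, 0, 0], [0, 0, 0], [0, 0, 0], [0, 0, 0], [0, 0, 0]], fingers=0.95)

```text
clock: 27.1
eef_pos: [570.1, -138.8, 186.6]
tcp_rot: [3.139, -0.002, -2.396]
contact_force: [0.1, 0.8, 0.5]
opening: 0.949
grasp_force: 0.0
```

>>> play_rows(dp=[[0.22, 0.9, 0], [0.46, 1.8, 0], [0.68, 2.65, 0], [0.3, 3.5, 0], [-0.1, 4.3, 0]], rot=[[0, 0, 0], [0, 0, 0], [0, 0, 0], [0, 0, 0], [0, 0, 0]])

```text
clock: 27.52
eef_pos: [456.0, -10.1, 187.3]
tcp_rot: [3.14, -0.002, -2.398]
contact_force: [1.9, -0.1, 0.3]
opening: 0.951
grasp_force: 0.0
```

>>> play_rows(dp=[[-0.4, 0.8, 0], [-0.8, 1.6, 0], [-1.2, 2.4, 0], [-1.68, 3.23, 0], [-2.05, 4.05, 0]], rot=[[0, 0, 0], [0, 0, 0], [0, 0, 0], [0, 0, 0], [0, 0, 0]])

```text
clock: 27.93
eef_pos: [408.0, 165.6, 187.6]
tcp_rot: [3.141, -0.001, -2.396]
contact_force: [0.7, 0.0, 0.1]
opening: 0.951
grasp_force: 0.0
```

>>> play_rows(dp=[[-0.38, 0.8, 0], [-0.75, 1.6, 0], [-1.1, 2.4, 0], [-1.4, 3.1, 0], [-1.64, 3.51, 0]], rot=[[0, 0, 0], [0, 0, 0], [0, 0, 0], [0, 0, 0], [0, 0, 0]])

```text
clock: 28.35
eef_pos: [360.1, 313.6, 187.3]
tcp_rot: [3.141, -0.002, -2.395]
contact_force: [0.8, 0.6, -0.7]
opening: 0.952
grasp_force: 0.0
```

>>> play_rows(dp=[[0, 0, 0], [0, 0, 0], [0, 0, 0], [0, 0, 0]], rot=[[0, 0, 0], [0, 0, 0], [0, 0, 0], [0, 0, 0]])

```text
clock: 28.68
eef_pos: [362.0, 310.5, 187.9]
tcp_rot: [-3.141, -0.001, -2.397]
contact_force: [-0.6, 0.6, 0.4]
opening: 0.954
grasp_force: 0.0
```

Run:
```python
from rig import telemetry, optics, r
from h import *
import cv2
s=telemetry.sense();f=optics.grab_frame("wrist");im=f["color"]
R,t=wrist(f,s);f["R"],f["t"]=R,t
cv2.imwrite("pics/w9.png",im[...,::-1])
hsv=cv2.cvtColor(im,cv2.COLOR_RGB2HSV);m=cv2.inRange(hsv,(0,120,60),(8,255,255))|cv2.inRange(hsv,(172,120,60),(180,255,255))
c=max(cv2.findContours(m,0,1)[0],key=cv2.contourArea);print("lid",cv2.boundingRect(c))
a=np.linspace(0,6.28,90);q=proj(f,np.c_[361.8+28*np.cos(a),311.7+28*np.sin(a),86+0*a]);print(q.min(0).round(1),(q.max(0)-q.min(0)).round(1))
move(361.8,311.7,41,np.radians(222.6))
```

```text
lid (293, 158, 71, 71)
[291.1 161.1] [72.4 69. ]
dp [-0.02  0.03  3.68] rotz 0.01 pos [362.2 310.5 188.1] yaw -2.397 t 28.7 op 0.95 gf 0.0
```

>>> play_rows(dp=[[-0.02, 0.03, 0.5], [-0.02, 0.03, 1.3], [-0.02, 0.03, 2.1], [-0.02, 0.03, 2.7], [-0.02, 0.03, 3.2]], rot=[[0, 0, 0], [0, 0, 0], [0, 0, 0], [0, 0, 0], [0, 0, 0]])

```text
clock: 29.15
eef_pos: [361.6, 311.6, 58.8]
tcp_rot: [3.142, -0.001, -2.397]
contact_force: [0.3, 0.5, 0.2]
opening: 0.95
grasp_force: 0.0
```

>>> play_rows(dp=[[0, 0, 0.3], [0, 0, 0.45], [0, 0, 0.48], [0, 0, 0.48]], rot=[[0, 0, 0], [0, 0, 0], [0, 0, 0], [0, 0, 0]])

```text
clock: 29.48
eef_pos: [362.2, 312.7, 41.4]
tcp_rot: [-3.142, -0.0, -2.397]
contact_force: [-0.5, 0.1, 0.0]
opening: 0.949
grasp_force: 0.0
```

>>> play_rows(dp=[[0, 0, 0], [0, 0, 0], [0, 0, 0], [0, 0, 0], [0, 0, 0]], rot=[[0, 0, 0], [0, 0, 0], [0, 0, 0], [0, 0, 0], [0, 0, 0]], fingers=0.4, grip_force=60)

```text
clock: 29.9
eef_pos: [362.7, 313.5, 43.0]
tcp_rot: [-3.141, 0.002, -2.396]
contact_force: [-0.9, -4.9, 14.6]
opening: 0.667
grasp_force: 60.7
```

>>> play_rows(dp=[[0, 0, 0], [0, 0, 0], [0, 0, 0], [0, 0, 0]], rot=[[0, 0, 0], [0, 0, 0], [0, 0, 0], [0, 0, 0]])

```text
clock: 30.23
eef_pos: [362.7, 313.5, 43.0]
tcp_rot: [-3.141, 0.002, -2.396]
contact_force: [-0.8, -4.1, 14.5]
opening: 0.669
grasp_force: 60.7
```

>>> play_rows(dp=[[0, 0, -0.1], [0, 0, -0.4], [0, 0, -0.9], [0, 0, -1.5], [0, 0, -2]], rot=[[0, 0, 0], [0, 0, 0], [0, 0, 0], [0, 0, 0], [0, 0, 0]])

```text
clock: 30.65
eef_pos: [361.7, 313.0, 122.8]
tcp_rot: [3.142, 0.0, -2.396]
contact_force: [-0.2, 0.6, -2.2]
opening: 0.671
grasp_force: 65.0
```

Run:
```python
from h import *
move(420,130,185,np.radians(222.6))
```

```text
dp [ 2.03 -4.35 -1.56] rotz 0.02 pos [361.7 313.  122.8] yaw -2.396 t 30.6 op 0.67 gf 65.0
```

>>> play_rows(dp=[[0.12, -0.26, -0.3], [0.34, -0.73, -0.6], [0.62, -1.33, -0.95], [0.93, -2.0, -1.3], [1.24, -2.66, -1.56]], rot=[[0, 0, 0], [0, 0, 0], [0, 0, 0], [0, 0, 0], [0, 0, 0]])

```text
clock: 31.07
eef_pos: [397.8, 200.4, 185.2]
tcp_rot: [-3.141, 0.001, -2.395]
contact_force: [0.8, 0.3, -4.2]
opening: 0.67
grasp_force: 65.0
```

>>> play_rows(dp=[[0.31, -0.66, 0], [0.6, -1.2, 0], [0.85, -1.75, 0], [1.15, -2.4, 0], [1.48, -3.07, 0]], rot=[[0, 0, 0], [0, 0, 0], [0, 0, 0], [0, 0, 0], [0, 0, 0]])

```text
clock: 31.48
eef_pos: [437.4, 69.8, 184.2]
tcp_rot: [-3.141, 0.001, -2.395]
contact_force: [0.4, 0.2, -4.5]
opening: 0.667
grasp_force: 65.0
```

>>> play_rows(dp=[[0.32, -0.64, 0], [0.64, -1.28, 0], [0.96, -1.92, 0], [1.28, -2.56, 0], [1.77, -3.5, 0]], rot=[[0, 0, 0], [0, 0, 0], [0, 0, 0], [0, 0, 0], [0, 0, 0]])

```text
clock: 31.9
eef_pos: [479.7, -79.5, 184.1]
tcp_rot: [3.141, 0.001, -2.395]
contact_force: [1.4, 1.1, -3.0]
opening: 0.67
grasp_force: 65.0
```

>>> play_rows(dp=[[0.08, -0.6, 0], [0.16, -1.3, 0], [0.22, -2.0, 0], [0.3, -2.7, 0], [0.37, -3.4, 0]], rot=[[0, 0, 0], [0, 0, 0], [0, 0, 0], [0, 0, 0], [0, 0, 0]])

```text
clock: 32.32
eef_pos: [561.9, -190.4, 184.0]
tcp_rot: [3.142, 0.0, -2.396]
contact_force: [0.1, 0.7, -3.5]
opening: 0.667
grasp_force: 65.1
```

>>> play_rows(dp=[[0.08, -0.7, 0], [0.16, -1.4, 0], [0.24, -2.1, 0], [0.27, -2.4, 0], [0.27, -2.5, 0]], rot=[[0, 0, 0], [0, 0, 0], [0, 0, 0], [0, 0, 0], [0, 0, 0]])

```text
clock: 32.73
eef_pos: [622.3, -271.6, 183.7]
tcp_rot: [-3.141, 0.0, -2.397]
contact_force: [-0.4, 0.6, -2.9]
opening: 0.668
grasp_force: 65.1
```

>>> play_rows(dp=[[0, 0, 0], [0, 0, 0], [0, 0, 0]], rot=[[0, 0, 0], [0, 0, 0], [0, 0, 0]])

```text
clock: 32.98
eef_pos: [620.7, -268.8, 183.6]
tcp_rot: [3.14, -0.0, -2.395]
contact_force: [-0.4, 0.2, -3.4]
opening: 0.665
grasp_force: 65.1
```

Run:
```python
from h import *
move(621.2,-270.9,53,np.radians(222.6))
```

```text
dp [ 0.02 -0.05  3.27] rotz 0.03 pos [ 620.7 -268.8  183.6] yaw -2.395 t 33.0 op 0.67 gf 65.1
```

>>> play_rows(dp=[[0.02, -0.03, 0.2], [0.02, -0.03, 0.7], [0.02, -0.03, 1.3], [0.02, -0.03, 1.9], [0.02, -0.03, 2.4]], rot=[[0, 0, 0], [0, 0, 0], [0, 0, 0], [0, 0, 0], [0, 0, 0]])

```text
clock: 33.4
eef_pos: [620.8, -270.5, 85.9]
tcp_rot: [3.141, -0.0, -2.395]
contact_force: [-0.2, 0.1, -4.4]
opening: 0.667
grasp_force: 65.1
```

>>> play_rows(dp=[[0, 0, 0.3], [0, 0, 0.55], [0, 0, 0.68], [0, 0, 0.72], [0, 0, 0.72]], rot=[[0, 0, 0], [0, 0, 0], [0, 0, 0], [0, 0, 0], [0, 0, 0]])

```text
clock: 33.82
eef_pos: [622.1, -271.5, 59.2]
tcp_rot: [-3.141, 0.0, -2.396]
contact_force: [-0.1, 1.1, -2.9]
opening: 0.666
grasp_force: 65.1
```

>>> play_rows(dp=[[0, 0, 0.04], [0, 0, 0.08], [0, 0, 0.08]], rot=[[0, 0, 0], [0, 0, 0], [0, 0, 0]])

```text
clock: 34.07
eef_pos: [622.1, -271.6, 56.2]
tcp_rot: [-3.141, 0.0, -2.396]
contact_force: [1.1, 0.4, -3.8]
opening: 0.665
grasp_force: 65.1
```

>>> play_rows(dp=[[0, 0, 0.03], [0, 0, 0.05], [0, 0, 0.05]], rot=[[0, 0, 0], [0, 0, 0], [0, 0, 0]])

```text
clock: 34.32
eef_pos: [621.7, -271.4, 53.6]
tcp_rot: [3.142, -0.0, -2.396]
contact_force: [-0.9, -0.6, -2.9]
opening: 0.669
grasp_force: 65.1
```

>>> play_rows(dp=[[0, 0, 0.02], [0, 0, 0.02], [0, 0, 0.02]], rot=[[0, 0, 0], [0, 0, 0], [0, 0, 0]])

```text
clock: 34.57
eef_pos: [621.8, -271.5, 53.2]
tcp_rot: [-3.141, 0.0, -2.396]
contact_force: [-0.9, 0.3, 1.9]
opening: 0.664
grasp_force: 65.6
```

>>> play_rows(dp=[[0, 0, 0.015], [0, 0, 0.015], [0, 0, 0.015]], rot=[[0, 0, 0], [0, 0, 0], [0, 0, 0]])

```text
clock: 34.82
eef_pos: [621.8, -271.5, 53.2]
tcp_rot: [-3.141, 0.0, -2.396]
contact_force: [-3.2, 1.6, 6.9]
opening: 0.671
grasp_force: 66.1
```

>>> play_rows(dp=[[0, 0, 0], [0, 0, 0], [0, 0, 0], [0, 0, 0], [0, 0, 0]], rot=[[0, 0, 0], [0, 0, 0], [0, 0, 0], [0, 0, 0], [0, 0, 0]], fingers=0.95)

```text
clock: 35.23
eef_pos: [621.9, -271.5, 52.2]
tcp_rot: [-3.141, 0.0, -2.396]
contact_force: [0.6, 0.2, -0.6]
opening: 0.948
grasp_force: 0.0
```

>>> play_rows(dp=[[0, 0, -0.4], [0, 0, -1], [0, 0, -1.8], [0, 0, -2.6], [0, 0, -3.2]], rot=[[0, 0, 0], [0, 0, 0], [0, 0, 0], [0, 0, 0], [0, 0, 0]])

```text
clock: 35.65
eef_pos: [622.4, -271.7, 182.9]
tcp_rot: [-3.14, 0.001, -2.396]
contact_force: [0.6, 0.2, -0.5]
opening: 0.95
grasp_force: 0.0
```

>>> play_rows(dp=[[0, 0, 0], [0, 0, 0], [0, 0, 0]], rot=[[0, 0, 0], [0, 0, 0], [0, 0, 0]])

```text
clock: 35.9
eef_pos: [621.3, -271.3, 179.5]
tcp_rot: [3.141, -0.0, -2.396]
contact_force: [-0.7, -0.3, 0.6]
opening: 0.948
grasp_force: 0.0
```

Run:
```python
from rig import telemetry, optics, r
from h import *
import cv2
s=telemetry.sense();f=optics.grab_frame("wrist");im=f["color"]
R,t=wrist(f,s);f["R"],f["t"]=R,t
cv2.imwrite("pics/w10.png",im[...,::-1])
hsv=cv2.cvtColor(im,cv2.COLOR_RGB2HSV);m=cv2.inRange(hsv,(0,120,60),(5,255,255))|cv2.inRange(hsv,(172,120,60),(180,255,255))
c=max(cv2.findContours(m,0,1)[0],key=cv2.contourArea);print("lid",cv2.boundingRect(c))
a=np.linspace(0,6.28,90);c=T2((568,-233.6,-.827),63.5,12);q=proj(f,np.c_[c[0]+28*np.cos(a),c[1]+28*np.sin(a),96+0*a]);print(q.min(0).round(1),(q.max(0)-q.min(0)).round(1))
move(434.6,5.3,140,np.radians(208.5))
```

```text
lid (288, 160, 75, 76)
[287.2 163. ] [78.  73.9]
dp [-1.27  8.23  0.99] rotz 2.37 pos [ 620.9 -271.1  178.8] yaw -2.396 t 36.0 op 0.95 gf 0.0
```

>>> play_rows(dp=[[-0.06, 0.4, 0], [-0.17, 1.1, 0], [-0.31, 2.0, 0], [-0.45, 2.9, 0], [-0.59, 3.8, 0]], rot=[[0, 0, 0], [0, 0, 0], [0, 0, 0], [0, 0, 0], [0, 0, 0]], fingers=0.4)

```text
clock: 36.37
eef_pos: [533.9, -142.5, 178.4]
tcp_rot: [3.139, -0.002, -2.396]
contact_force: [0.4, -0.2, -0.1]
opening: 0.4
grasp_force: 0.0
```

>>> play_rows(dp=[[-0.14, 0.9, 0.2], [-0.28, 1.8, 0.4], [-0.42, 2.7, 0.6], [-0.54, 3.5, 0.8], [-0.68, 4.43, 1.0]], rot=[[0, 0, 0.4], [0, 0, 0.9], [0, 0, 1.4], [0, 0, 1.9], [0, 0, 2.37]])

```text
clock: 36.78
eef_pos: [434.0, 5.7, 138.9]
tcp_rot: [3.141, -0.002, -2.647]
contact_force: [1.0, 0.7, -0.6]
opening: 0.397
grasp_force: 0.0
```

>>> play_rows(dp=[[0, 0, 0], [0, 0, 0], [0, 0, 0], [0, 0, 0], [0, 0, 0]], rot=[[0, 0, 0], [0, 0, 0], [0, 0, 0], [0, 0, 0], [0, 0, 0]])

```text
clock: 37.2
eef_pos: [436.5, 4.1, 140.3]
tcp_rot: [-3.141, 0.0, -2.645]
contact_force: [0.5, 0.3, -1.0]
opening: 0.395
grasp_force: 0.0
```

Run:
```python
from rig import telemetry, optics, r
from h import *
import cv2
s=telemetry.sense();f=optics.grab_frame("wrist");im=f["color"]
R,t=wrist(f,s);f["R"],f["t"]=R,t;pickle.dump((f,s),open("w11.pkl","wb"))
cv2.imwrite("pics/w11.png",cv2.resize(im[60:320,230:430,::-1],None,fx=2.3,fy=2.3))
print((proj(f,[[496.1,38.7,5],[373.2,-28.1,5],[434.6,5.3,10]])-[230,60])*2.3)
move(434.6,5.3,2,np.radians(208.5))
```

```text
[[225.60414388 448.85193701]
 [226.10948504  89.37312368]
 [225.99946808 285.87821841]]
dp [0.03 0.05 3.46] rotz -0.01 pos [436.4   4.1 140.3] yaw -2.645 t 37.2 op 0.4 gf 0.0
```

View pics/w11.png

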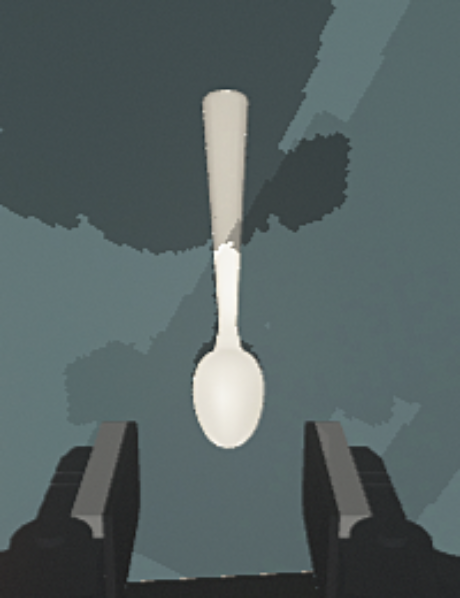

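>>> play_rows(dp=[[0.03, 0.04, 0.5], [0.03, 0.04, 1.3], [0.03, 0.04, 2.1], [0.03, 0.04, 2.7], [0.03, 0.04, 3.1]], rot=[[0, 0, 0], [0, 0, 0], [0, 0, 0], [0, 0, 0], [0, 0, 0]])

```text
clock: 37.67
eef_pos: [433.2, 5.0, 14.2]
tcp_rot: [3.141, -0.002, -2.645]
contact_force: [-0.2, 0.0, -0.6]
opening: 0.404
grasp_force: 0.0
```

>>> play_rows(dp=[[0, 0, 0.15], [0, 0, 0.25], [0, 0, 0.3], [0, 0, 0.32], [0, 0, 0.32]], rot=[[0, 0, 0], [0, 0, 0], [0, 0, 0], [0, 0, 0], [0, 0, 0]])

```text
clock: 38.08
eef_pos: [434.7, 5.6, 4.2]
tcp_rot: [-3.141, 0.001, -2.644]
contact_force: [-0.6, 0.6, 0.7]
opening: 0.407
grasp_force: 0.0
```

>>> play_rows(dp=[[0, 0, 0], [0, 0, 0], [0, 0, 0], [0, 0, 0], [0, 0, 0]], rot=[[0, 0, 0], [0, 0, 0], [0, 0, 0], [0, 0, 0], [0, 0, 0]], fingers=0, grip_force=30)

```text
clock: 38.5
eef_pos: [434.3, 5.7, 4.0]
tcp_rot: [-3.141, 0.001, -2.644]
contact_force: [-1.2, 0.3, 7.1]
opening: 0.031
grasp_force: 31.6
```

>>> play_rows(dp=[[0, 0, 0], [0, 0, 0], [0, 0, 0]], rot=[[0, 0, 0], [0, 0, 0], [0, 0, 0]])

```text
clock: 38.75
eef_pos: [434.3, 5.7, 4.0]
tcp_rot: [-3.141, 0.001, -2.644]
contact_force: [-1.1, 0.1, 6.8]
opening: 0.026
grasp_force: 31.6
```

>>> play_rows(dp=[[0, 0, -0.1], [0, 0, -0.3], [0, 0, -0.6], [0, 0, -1.0], [0, 0, -1.0]], rot=[[0, 0, 0], [0, 0, 0], [0, 0, 0], [0, 0, 0], [0, 0, 0]])

```text
clock: 39.17
eef_pos: [435.3, 5.7, 45.9]
tcp_rot: [-3.14, 0.003, -2.644]
contact_force: [1.8, -0.8, -0.2]
opening: 0.029
grasp_force: 30.9
```

Run:
```python
from rig import telemetry, optics, r
from h import *
import cv2
s=telemetry.sense();f=optics.grab_frame("wrist");im=f["color"]
R,t=wrist(f,s);f["R"],f["t"]=R,t;pickle.dump((f,s),open("w12.pkl","wb"))
a=cv2.resize(im[60:400,180:480,::-1],None,fx=1.4,fy=1.4)
im2=optics.grab_frame("side")["color"];b=cv2.resize(im2[150:270,240:400,::-1],None,fx=2.3,fy=2.3)
o=np.zeros((500,800,3),np.uint8);o[:a.shape[0],:a.shape[1]]=a;o[:b.shape[0],425:425+b.shape[1]]=b
cv2.imwrite("pics/w12.png",o)
```

```text
(no output)
```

View pics/w12.png

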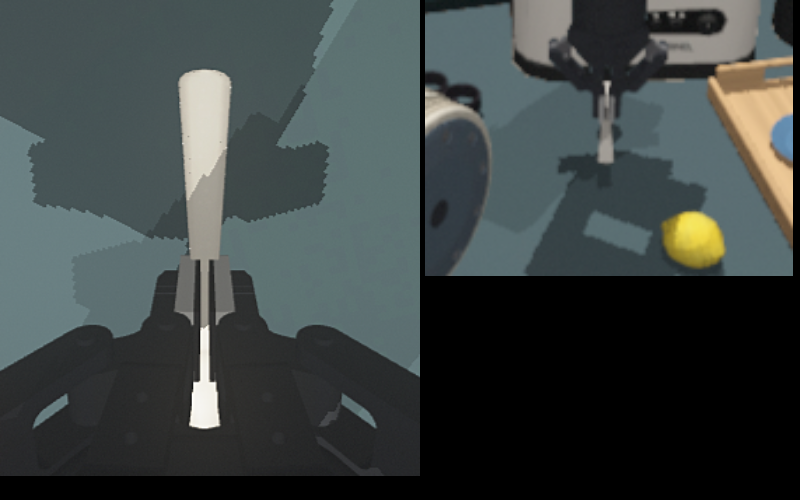

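Run:
```python
from h import *
f,s=pickle.load(open("w12.pkl","rb"));M=np.linalg.inv(f["mount"])
for tl in(-10,-5,0,5,10):
    k=np.radians(tl);x,h=68.5,1.0
    for n,xx in(("end",68.5),("tip",-68.5)):
        P=M@[xx*np.cos(k),0,-1-xx*np.sin(k),1];q=f["mtx"]@P[:3];print(tl,n,(q[:2]/q[2]).round(1),round(331/q[2],2),end=" ")
    print()
g,s0=pickle.load(open("w11.pkl","rb"));print((g["R"]@[373,-28,5]+g["t"])[2])
T=T2((568,-233.6,-.827),-30,-87.5);print(T);move(*T,100,np.radians(132.6),s=None)
```

```text
-10 end [326.3 114.2] 2.22 -10 tip [326.1 392.2] 1.98 
-5 end [326.3 113.3] 2.31 -5 tip [326.1 383.5] 1.91 
0 end [326.3 113.6] 2.41 0 tip [326.1 374.5] 1.85 
5 end [326.3 115.3] 2.51 5 tip [326.1 365.4] 1.79 
10 end [326.4 118.6] 2.62 10 tip [326.1 356.1] 1.74 
266.2771530399833
[ 483.29585479 -270.76796718]
dp [ 2.22 -6.66 -1.39] rotz 12.65 pos [434.5   5.7  44.2] yaw -2.644 t 39.3 op 0.03 gf 30.9
```

>>> play_rows(dp=[[0.1, -0.3, -0.4], [0.25, -0.8, -0.9], [0.5, -1.5, -1.4], [0.75, -2.25, -1.8], [1.0, -3.0, -2.0]], rot=[[0, 0, 0], [0, 0, 0], [0, 0, 0], [0, 0, 0], [0, 0, 0]])

```text
clock: 39.68
eef_pos: [456.6, -120.1, 124.8]
tcp_rot: [-3.141, 0.001, -2.643]
contact_force: [1.6, 0.3, -0.5]
opening: 0.039
grasp_force: 30.9
```

>>> play_rows(dp=[[0.25, -0.75, 0], [0.5, -1.5, 0], [0.75, -2.25, 0], [1.0, -3.0, 0], [1.22, -3.66, 0]], rot=[[0, 0, 0], [0, 0, 0], [0, 0, 0], [0, 0, 0], [0, 0, 0]])

```text
clock: 40.1
eef_pos: [482.7, -272.6, 122.6]
tcp_rot: [3.141, -0.001, -2.645]
contact_force: [0.2, -0.3, -0.4]
opening: 0.029
grasp_force: 30.9
```

>>> play_rows(dp=[[0, 0, 0], [0, 0, 0], [0, 0, 0], [0, 0, 0], [0, 0, 0]], rot=[[0, 0, 0.4], [0, 0, 1.2], [0, 0, 2.2], [0, 0, 3.2], [0, 0, 4.2]])

```text
clock: 40.52
eef_pos: [482.4, -270.6, 122.4]
tcp_rot: [3.141, -0.001, -3.089]
contact_force: [0.8, 0.7, -0.5]
opening: 0.033
grasp_force: 30.9
```

>>> play_rows(dp=[[0, 0, 0], [0, 0, 0], [0, 0, 0], [0, 0, 0], [0, 0, 0]], rot=[[0, 0, 1], [0, 0, 2], [0, 0, 3], [0, 0, 4], [0, 0, 5]])

```text
clock: 40.93
eef_pos: [482.5, -270.5, 122.5]
tcp_rot: [3.142, -0.002, 2.67]
contact_force: [0.4, -0.4, -0.2]
opening: 0.03
grasp_force: 30.9
```

>>> play_rows(dp=[[0, 0, 0], [0, 0, 0], [0, 0, 0], [0, 0, 0], [0, 0, 0]], rot=[[0, 0, 1], [0, 0, 2], [0, 0, 2.8], [0, 0, 3.3], [0, 0, 3.45]])

```text
clock: 41.35
eef_pos: [482.5, -270.5, 122.5]
tcp_rot: [-3.141, -0.001, 2.312]
contact_force: [0.2, 0.0, -0.1]
opening: 0.031
grasp_force: 30.9
```

>>> play_rows(dp=[[0, 0, 0], [0, 0, 0], [0, 0, 0]], rot=[[0, 0, 0], [0, 0, 0], [0, 0, 0]])

```text
clock: 41.6
eef_pos: [482.9, -270.7, 123.2]
tcp_rot: [-3.141, -0.0, 2.316]
contact_force: [0.2, 0.5, -0.2]
opening: 0.029
grasp_force: 30.9
```

Run:
```python
from h import *
move(483.3,-270.8,14,np.radians(132.6))
from rig import optics,telemetry
import cv2
s=telemetry.sense();f=optics.grab_frame("wrist");im=f["color"];pickle.dump((f,s),open("w13.pkl","wb"))
# handle axis in the hand: bright/low-saturation pixels above the fingers
hsv=cv2.cvtColor(im,cv2.COLOR_RGB2HSV);m=((hsv[...,1]<45)&(hsv[...,2]>120)).astype(np.uint8);m[:,:290]=0;m[:,365:]=0
for v in range(100,240,15):
    x=np.flatnonzero(m[v]);print(v,(x.min(),x.max(),len(x)) if len(x) else None,end="; ")
```

```text
dp [-0.01  0.01  2.73] rotz 0.01 pos [ 482.9 -270.7  123.2] yaw 2.316 t 41.6 op 0.03 gf 30.9
100 None; 115 (np.int64(309), np.int64(343), 35); 130 (np.int64(308), np.int64(343), 36); 145 (np.int64(310), np.int64(342), 33); 160 (np.int64(311), np.int64(341), 31); 175 (np.int64(312), np.int64(340), 29); 190 (np.int64(312), np.int64(339), 28); 205 (np.int64(315), np.int64(338), 24); 220 (np.int64(319), np.int64(337), 16); 235 (np.int64(319), np.int64(332), 7);
```

>>> play_rows(dp=[[0, 0, 0.2], [0, 0, 0.7], [0, 0, 1.3], [0, 0, 1.9], [0, 0, 2.3]], rot=[[0, 0, 0], [0, 0, 0], [0, 0, 0], [0, 0, 0], [0, 0, 0]])

```text
clock: 42.07
eef_pos: [482.0, -270.3, 29.1]
tcp_rot: [-3.141, -0.002, 2.315]
contact_force: [0.0, 0.2, 0.9]
opening: 0.032
grasp_force: 30.9
```

>>> play_rows(dp=[[0, 0, 0.2], [0, 0, 0.3], [0, 0, 0.35], [0, 0, 0.37], [0, 0, 0.37]], rot=[[0, 0, 0], [0, 0, 0], [0, 0, 0], [0, 0, 0], [0, 0, 0]])

```text
clock: 42.48
eef_pos: [483.6, -271.1, 17.4]
tcp_rot: [3.141, 0.001, 2.314]
contact_force: [-0.3, -1.0, 0.1]
opening: 0.033
grasp_force: 30.9
```

>>> play_rows(dp=[[0, 0, 0.03], [0, 0, 0.05], [0, 0, 0.05]], rot=[[0, 0, 0], [0, 0, 0], [0, 0, 0]])

```text
clock: 42.73
eef_pos: [483.3, -271.0, 15.1]
tcp_rot: [3.141, 0.001, 2.314]
contact_force: [-0.6, 0.8, -0.0]
opening: 0.029
grasp_force: 30.9
```

>>> play_rows(dp=[[0, 0, 0.03], [0, 0, 0.03], [0, 0, 0.03]], rot=[[0, 0, 0], [0, 0, 0], [0, 0, 0]])

```text
clock: 42.98
eef_pos: [483.3, -270.9, 14.0]
tcp_rot: [3.141, 0.001, 2.314]
contact_force: [-1.3, 1.0, 6.0]
opening: 0.032
grasp_force: 31.5
```

>>> play_rows(dp=[[0, 0, 0.02], [0, 0, 0.02], [0, 0, 0.02]], rot=[[0, 0, 0], [0, 0, 0], [0, 0, 0]])

```text
clock: 43.23
eef_pos: [483.3, -271.0, 13.9]
tcp_rot: [3.141, 0.001, 2.314]
contact_force: [-3.0, 1.9, 15.6]
opening: 0.032
grasp_force: 32.4
```

>>> play_rows(dp=[[0, 0, -0.02], [0, 0, -0.03], [0, 0, -0.03], [0, 0, -0.03]], rot=[[0, 0, 0], [0, 0, 0], [0, 0, 0], [0, 0, 0]])

```text
clock: 43.57
eef_pos: [483.2, -270.9, 14.1]
tcp_rot: [3.141, 0.0, 2.314]
contact_force: [-1.1, 0.1, 4.9]
opening: 0.029
grasp_force: 31.4
```

>>> play_rows(dp=[[0, 0, 0], [0, 0, 0], [0, 0, 0], [0, 0, 0], [0, 0, 0]], rot=[[0, 0, 0], [0, 0, 0], [0, 0, 0], [0, 0, 0], [0, 0, 0]], fingers=0.35)

```text
clock: 43.98
eef_pos: [482.9, -270.8, 13.7]
tcp_rot: [-3.142, -0.0, 2.314]
contact_force: [-0.0, 0.8, -0.2]
opening: 0.349
grasp_force: 0.0
```

>>> play_rows(dp=[[0, 0, -0.3], [0, 0, -0.9], [0, 0, -1.7], [0, 0, -2.5], [0, 0, -3.2]], rot=[[0, 0, 0], [0, 0, 0], [0, 0, 0], [0, 0, 0], [0, 0, 0]])

```text
clock: 44.4
eef_pos: [483.1, -270.8, 144.6]
tcp_rot: [3.141, 0.001, 2.314]
contact_force: [0.3, -1.0, -0.2]
opening: 0.348
grasp_force: 0.0
```

>>> play_rows(dp=[[0, 0, -0.4], [0, 0, -0.8], [0, 0, -0.8], [0, 0, -0.8], [0, 0, -0.8]], rot=[[0, 0, 0], [0, 0, 0], [0, 0, 0], [0, 0, 0], [0, 0, 0]])

```text
clock: 44.82
eef_pos: [482.5, -270.5, 173.4]
tcp_rot: [-3.141, -0.001, 2.314]
contact_force: [0.0, -0.3, 0.1]
opening: 0.352
grasp_force: 0.0
```

Run:
```python
from h import *
from rig import optics,telemetry
import cv2
s=telemetry.sense();f=optics.grab_frame("wrist");im=f["color"]
R,t=wrist(f,s);f["R"],f["t"]=R,t
cv2.imwrite("pics/w14.png",im[...,::-1])
p=(568,-233.6,-.827)
hsv=cv2.cvtColor(im,cv2.COLOR_RGB2HSV);m=((hsv[...,1]<55)&(hsv[...,2]>110)).astype(np.uint8)
q=proj(f,[[*T2(p,x,-87.5),z] for x,z in((38.5,14),(-98.5,14),(-30,22))]);print("pred tip,end,mid",q.round())
n,l,st,ce=cv2.connectedComponentsWithStats(m)
for i in range(1,n):
    if st[i,4]>300:
        pts=np.argwhere(l==i)[:,::-1].astype(float);w=np.array([ray(f,u,v,17)[:2] for u,v in pts]);c=w.mean(0);d=np.linalg.svd(w-c,full_matrices=False)[2][0]
        u=np.array([np.cos(p[2]),np.sin(p[2])]);nn=np.array([-u[1],u[0]]);o=w-p[:2]
        print(st[i],"tray x",(o@u).min().round(1),(o@u).max().round(1),"y",(o@nn).min().round(1),(o@nn).max().round(1),(o@nn).mean().round(1),"ang",round((np.degrees(np.arctan2(d[1],d[0])-p[2])+90)%180-90,1))
```

```text
pred tip,end,mid [[326. 244.]
 [326. 102.]
 [326. 180.]]
[    0     0   243   331 60065] tray x -176.7 139.6 y -441.3 -174.7 -277.7 ang -15.3
[ 318  101   18   97 1178] tray x -99.3 -11.9 y -94.9 -80.0 -87.9 ang -0.1
[422 151  54  57 478] tray x -55.7 -1.9 y 1.1 48.3 15.8 ang -36.5
[312 199  28  46 976] tray x -9.9 37.0 y -101.4 -75.1 -88.0 ang -0.2
[   0  236   72   64 3500] tray x 28.4 100.5 y -419.8 -347.7 -383.5 ang -11.9
[528 300  87  42 911] tray x 101.8 154.3 y 132.2 223.7 184.0 ang -87.1
```

```bash
python3 -c "
from rig import r
print(r.sign_off())"
```

```text
the job is handed in; nothing more can be done
None
```

The tray is laid as asked and handed in at about 45 s. I checked each placing by wrist camera after letting go, and all were within about 2 mm of target. The lemon and the look-alikes were not touched, and the egg was not dropped.

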